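Set up the copy stand to photograph the calibration weights

TASK

Get the weights ready for their record photograph: fold all four white screens of the copy stand upright so that they make an open box, and stand every calibration weight that is on the bench upright on the field inside it. Loosen the clamp knob on the column, swing the boom round until its pointer is at the long line of the dial, which brings the camera over the box, and turn the knob fully home again; leave the other things on the bench where they are.

Things in the scene. Friction and masses are not known exactly. Their poses are not given: they have to be found in the camera images.
- stand: copy stand, fixed. Origin: middle of the underside of its grey baseboard (250 mm along x, 280 along y, top face z 0.012); x away from the robot at yaw 0, y left. Four white screens are hinged round the board's white field, hinge lines at z 0.0155; raised they make an open box, inside 136 mm (x) by 166 mm (y), 42 mm deep. Column 22 mm thick at x 0.104, y 0.118, with a dial 88 mm across at z 0.157 to 0.162
- screen_front (a joint): screen on the front (robot) side, hinged at stand x = -0.070: 0 flat outwards, 1.571 upright at its stop. Starts part-way up (0.36 to 0.6). Friction hinge (0.03 N m), stays where left; push the free edge inwards and up with about 1 N to raise it. Free edge: a 6 mm round bead 39 mm from the hinge line, 164 mm long; screen 4 mm thick
- screen_back (a joint): screen on the far side, hinged at stand x = +0.070: 0 flat outwards, 1.571 upright at its stop. Starts part-way up (0.36 to 0.6). Friction hinge (0.03 N m), stays where left; push the free edge inwards and up with about 1 N to raise it. Free edge: a 6 mm round bead 39 mm from the hinge line, 164 mm long; screen 4 mm thick
- screen_right (a joint): screen on the right side, hinged at stand y = -0.085: 0 flat outwards, 1.571 upright at its stop. Starts part-way up (0.36 to 0.6). Friction hinge (0.03 N m), stays where left; push the free edge inwards and up with about 1 N to raise it. Free edge: a 6 mm round bead 39 mm from the hinge line, 134 mm long; screen 4 mm thick
- screen_left (a joint): screen on the left side, hinged at stand y = +0.085: 0 flat outwards, 1.571 upright at its stop. Starts part-way up (0.36 to 0.6). Friction hinge (0.03 N m), stays where left; push the free edge inwards and up with about 1 N to raise it. Free edge: a 6 mm round bead 39 mm from the hinge line, 134 mm long; screen 4 mm thick
- boom (a joint): swing boom about the column, rad: 0 with its pointer at the dial's long line and the camera over the middle of the field; grows clockwise seen from above, -0.4 to 2.65; starts swung aside to the left of the board. Clamped it resists about 10 N at the pin; loosened it turns with about 1 N there and stays where left
- boom_pin (a point): on the upright handle pin at the boom's camera end, 157 mm from the column axis, z 0.215; the pin is steel, 12 mm thick, its top at z 0.234; the boom under it is 16 mm wide, its top at z 0.185; the camera (50 x 44 mm) hangs below, its lens down to z 0.114. A good place to hold the boom
- pointer (a point): tip of the dark pointer on the boom's hub, just over the dial, 40 mm from the column axis, 90 degrees clockwise (seen from above) from the boom
- mark (a point): the one long thick line on the dial (short thin lines stand every 15 degrees clockwise from it), 40 mm from the column axis; the pointer belongs here
- clamp_knob (a joint): clamp knob, rad: 0 fully home clockwise (tight, at its stop), grows as it is turned anticlockwise seen from above, stop at 1.5. Its eccentric presses a brass shoe on the hub drum (56 mm across); the boom is free beyond about 0.9. It takes 0.1 to 0.2 N m to turn and stays where left
- knob_grip (a point): on the axis of the black clamp knob, on a bracket 57 mm beyond the column on the far left side, z 0.217, where to grip it. The knob is an upright bar 48 mm long (the point's x), 13 mm thick (its y), its top at z 0.2305, on a round foot 30 mm across whose top is at z 0.1985
- weight_50_a_mid (a point): centre of a 50 g calibration weight, a squat metal cylinder with a small knob on top, 23 mm across and 26 mm high; half-way up, z is its axis. It may be absent
- weight_50_b_mid (a point): centre of a 50 g calibration weight, a squat metal cylinder with a small knob on top, 23 mm across and 26 mm high; half-way up, z is its axis. It may be absent
- weight_100_a_mid (a point): centre of a 100 g calibration weight, a squat metal cylinder with a small knob on top, 29 mm across and 33 mm high; half-way up, z is its axis. It may be absent
- weight_100_b_mid (a point): centre of a 100 g calibration weight, a squat metal cylinder with a small knob on top, 29 mm across and 33 mm high; half-way up, z is its axis. It may be absent
- weight_200_a_mid (a point): centre of a 200 g calibration weight, a squat metal cylinder with a small knob on top, 37 mm across and 42 mm high; half-way up, z is its axis. It may be absent
- by_rubber_stopper: bystander: tapered rubber stopper, 32 x 30 mm; origin under its middle
- by_dropper_bottle: bystander: small dropper bottle with white cap, 36 x 79 mm; origin under its middle
- by_tape_a: bystander: part roll of tape, 52 x 21 mm; origin under its middle
- by_sample_tin: bystander: round sample tin, 60 x 28 mm; origin under its middle
- by_vial_2: bystander: small glass vial, 22 x 51 mm; origin under its middle
- by_bottle_amber: bystander: amber bottle with black cap, 46 x 93 mm; origin under its middle
- precision_balance: the precision balance between the weights and the copy stand, fixed: 325 mm (x) by 211 mm (y), up to 89 mm high; origin under its middle. A wall cabinet hangs over the back of the bench, beyond x 0.72 and above z 0.7

How it is judged:
By the outcome, as a careful person would: the job done as asked, in the order asked, and still so for the second after the job is handed in, with the robot touching nothing.
Of weight_50_a, weight_50_b, weight_100_a, weight_100_b, weight_200_a only 2 to 4 are there at a start; the rules pass over those that are not, and their reading is None.
At some moment in a run one of weight_50_a, weight_50_b, weight_100_a, weight_100_b, weight_200_a may be knocked a few centimetres aside while the robot is not near it.
It also fails if it takes over 210 s, if anything falls off the work surface, if the arm or the gripper's body presses on something with over 40 N, if the wrist force passes 120 N, or if a joint passes its speed limit or range.

ROBOT

A 6-joint arm with a two-finger parallel gripper is mounted at the origin on a cart in front of the work surface, level with it; the furniture and walls round the work are solid. World frame = base frame: x ahead of the robot, y to its left, z up, the work surface at z = 0. Lengths are in m, angles in rad, forces in N, time in s.
With the tool pointing down it reaches from about 0.425 to 0.95 m from the base axis. Payload 3.5 kg.
Tool frame: the origin (TCP) lies on the centre line of the jaws, within the pads' length; the fingertips stand 17 mm ahead of it and the grasp point (between the pads) lies 2 mm behind it; z points along the fingers, y is the line along which they close (so a half turn about z gives the same grasp; the last joint's range is limited). The gripper opens to 85 mm and grips with 20 to 120 N. Pads are 22 mm wide; open, the fingers measure 114 mm over their backs; the gripper's body (76 mm by 85 mm) begins 54 mm behind the grasp point. The pads swing forward as they close: fully open they stand 13 mm farther back than shut.
Start: joints at [-1.312, 0.286, 1.577, -0, 1.279, -0.15], TCP at [0.268, -0.619, 0.248] pointing down, gripper open.
Joint ranges: [-2.77, 2.77], [-0.9, 2.22], [0.21, 2.48], [-1.53, 4.67], [0.24, 2.81], [-2.84, 2.84]. Speed limits (rad/s): [2.79, 2.79, 3.14, 3.14, 3.14, 3.14].

INTERFACE

Orientations are given as a unit quaternion [x, y, z, w].
In Python, from plant import ctrl gives the robot as it stands. The module is installed in compiled form; this text tells all that it offers.
- The arm moves only by the tool drive_tool, never from a script. Its argument "moves" is a list of rows, each a list of 3 entries, a list of its own where there are three numbers: the turn, a rotation vector about the tool's x, y, z in rad, then the shift along the tool's x, y, z in m, then the finger opening in m, from 0 to 0.0854. A call has 1 to 5 rows; each row shifts and turns the commanded pose from where the row before left it, along the tool's axes as they then stand; what a row does not reach is not made up. A row lasts 1/8 s, in which the tool goes at most 62.5 mm and 10.7 degrees, less where a joint would pass 70% of its speed; a pose out of reach is approached as far as the arm can. A call with a gripper value outside its range is refused whole. The fingers move at their own pace and stop on an object; "grip_force" is the grip in N (left out, the last holds). Time passes only in rows, so rows that do not move let the fingers close. It gives the time, the measured TCP pose, the force, the opening and the grip force at its end, in the units of the state.
- ctrl.get_state(): the state, without advancing time (a new reading comes with each control period).
- ctrl.read_camera(name): name is "side" or "top"; returns a dict with "image" (384x512x3 uint8, red, green, blue), "fx", "fy", "cx", "cy" (pixels), "dist" ([k1, k2, p1, p2, k3] as OpenCV has them; the pictures are not rectified), "R" (3x3) and "t" (3): a world point X has camera coordinates R X + t. Camera axes: x right, y down, z forward; pixel columns grow to the right and rows downward; lengths in m; the calibration is good to about 2 mm. A picture is of the moment at which its call begins. There is no depth.
- ctrl.sign_off(): hands the job in; it is judged then, once.
The state is a dict: "time": time; "qpos": joint angles; "dq": joint speeds; "joint_efforts": joint torques, N m; "eef_pos": TCP position; "tcp_rot": TCP orientation; "contact_force": force on the tool from outside, world axes, zero at the start; "wrist_torque": the same for the moment, N m; "opening": opening from 0.0 (shut) to 1.0 (fully open); "finger_force": force on a finger pad.
Only numpy, scipy, OpenCV 4.12 (cv2) and the standard library are available. Lean on these libraries where they do the work, as an engineer would, in place of code of your own. Each camera call takes 0.05 s, during which the arm holds its last target. There are 200 camera calls.

## Working session

There is one attempt and no reset: what is moved stays moved. The work goes in short steps, Python scripts to look and compute and a tool call to move; the robot and the scene stay as the last step left them, time stands still between calls to the robot, and variables do not carry over. Pictures are saved under pics/ and viewed, at most 14 in all, crops included, and the job is handed in when it is done.

Besides the shell and the picture viewer there is one more tool, called after ">>>" as name([rows], argument=value, ...), one row to a line, values as JSON. drive_tool: Moves the arm, as the interface text tells. Its arguments: {"type":"object","properties":{"moves":{"type":"array","items":{"type":"array"}},"grip_force":{"type":"number"}},"required":["moves"]}

```bash
mkdir -p pics
cat > h.py <<'E'
import numpy as np, cv2
from plant import ctrl
from scipy.spatial.transform import Rotation as Ro
def cam(n, save=None):
    c=ctrl.read_camera(n); c['K']=np.array([[c['fx'],0,c['cx']],[0,c['fy'],c['cy']],[0,0,1.]]); c['R']=np.array(c['R']);c['t']=np.array(c['t']);c['dist']=np.array(c['dist'],float)
    if save: cv2.imwrite('pics/'+save+'.png', c['image'][:,:,::-1])
    return c
def ray(c,p):
    u=cv2.undistortPoints(np.array([[p]],float),c['K'],c['dist'])[0,0]
    d=c['R'].T@np.array([u[0],u[1],1]); return -c['R'].T@c['t'], d/np.linalg.norm(d)
def onz(c,p,z):
    o,d=ray(c,p); return o+d*(z-o[2])/d[2]
def proj(c,X):
    return cv2.projectPoints(np.atleast_2d(np.array(X,float)),cv2.Rodrigues(c['R'])[0],c['t'],c['K'],c['dist'])[0][:,0]
def two(c1,p1,c2,p2):
    o1,d1=ray(c1,p1);o2,d2=ray(c2,p2)
    A=np.stack([d1,-d2],1);s=np.linalg.lstsq(A,o2-o1,rcond=None)[0]
    a,b=o1+s[0]*d1,o2+s[1]*d2; return (a+b)/2,np.linalg.norm(a-b)
E
python3 - <<'E'
from h import *
a=cam('top','top0');b=cam('side','side0')
for c in(a,b): print(c['fx'],c['R'].round(2).tolist(),(-c['R'].T@c['t']).round(3))
s=ctrl.get_state();print({k:np.round(v,3).tolist() for k,v in s.items()})
for n in('top0','side0'):
    i=cv2.imread(f'pics/{n}.png');cv2.imwrite(f'pics/{n}x.png',cv2.resize(i,(800,600),interpolation=cv2.INTER_CUBIC))
E
```

```text
374.2239047716718 [[0.02, -1.0, -0.0], [-0.98, -0.01, -0.19], [0.19, 0.01, -0.98]] [ 0.284 -0.03   1.363]
365.6588444960158 [[-0.97, -0.23, -0.02], [-0.07, 0.4, -0.91], [0.22, -0.89, -0.41]] [0.222 1.198 0.727]
{'time': 0.1, 'qpos': [-1.312, 0.287, 1.578, 0.0, 1.279, -0.15], 'dq': [-0.001, -0.001, -0.003, -0.001, -0.0, -0.001], 'joint_efforts': [0.0, -40.73, -29.37, -0.0, 0.003, 0.0], 'eef_pos': [0.268, -0.619, 0.247], 'tcp_rot': [0.979, 0.203, -0.0, -0.001], 'contact_force': [-0.557, 0.077, 0.085], 'wrist_torque': [-0.01, -0.041, 0.041], 'finger_force': 0.0, 'opening': 1.004}
```

View pics/top0x.png

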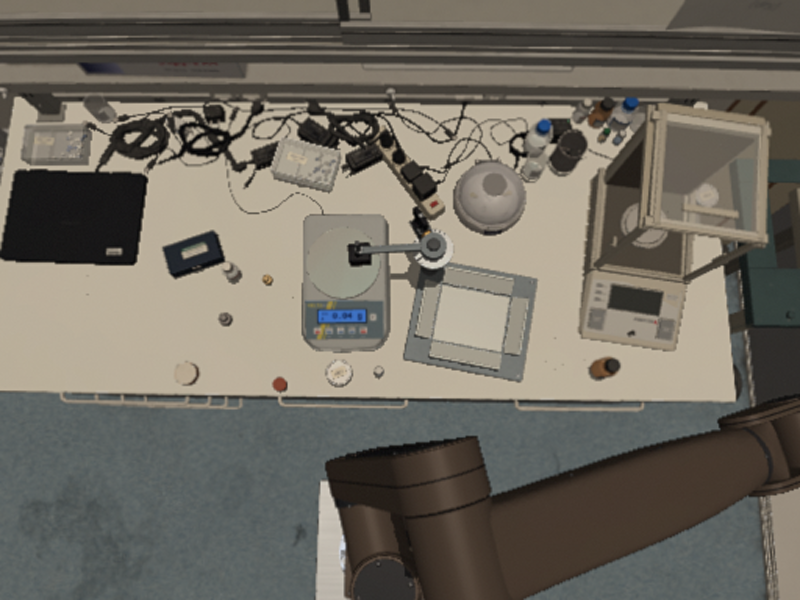

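View pics/side0x.png

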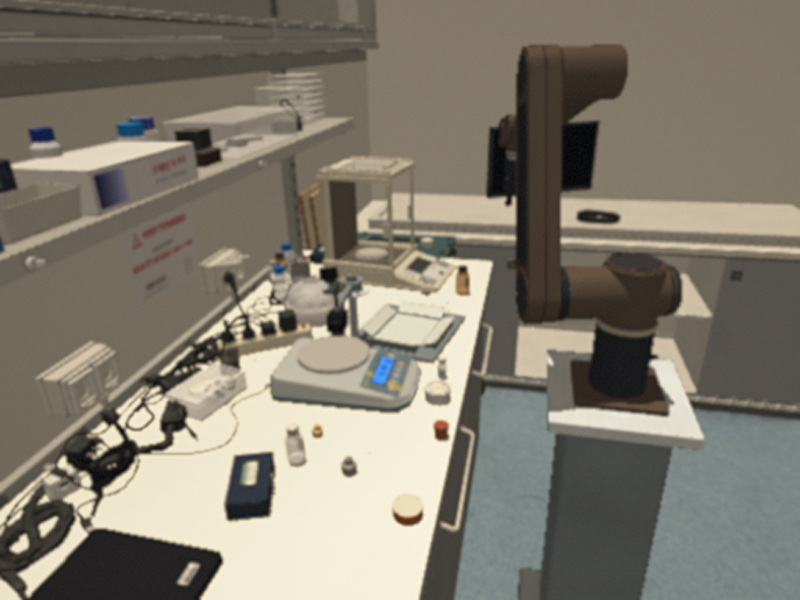

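Run:
```python
from h import *
t=cv2.imread('pics/top0.png');s=cv2.imread('pics/side0.png')
f=lambda i,x0,y0,w,h,W,H:cv2.resize(i[y0:y0+h,x0:x0+w],(W,H),interpolation=cv2.INTER_CUBIC)
A=np.hstack([f(t,100,150,100,100,400,400)[:300],f(t,210,140,140,105,400,300)])
B=np.hstack([f(s,140,250,140,105,400,300),f(s,170,165,140,105,400,300)])
cv2.imwrite('pics/c0.png',np.vstack([A,B]))
```

```text
(no output)
```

View pics/c0.png

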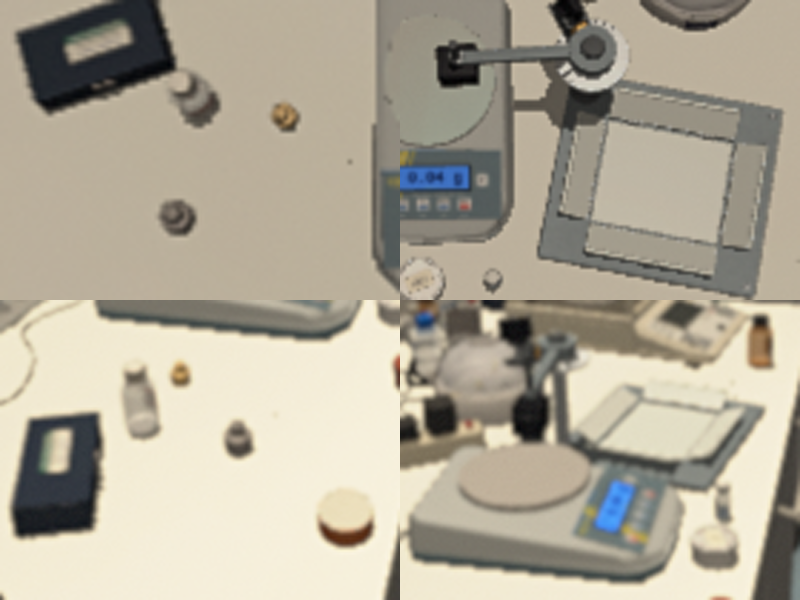

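The top crop shows one brass weight at native pixel (171,179) and one grey weight at (144,204). It also shows the stand with its four part-raised screens, the column at its far-left corner, and the boom swung out over the balance. The side crop shows the same two weights, at native (203,276) and (223,298). I'll measure these positions next.

```bash
cat >> h.py <<'E'
def fitpose(P,W):  # 2D rigid fit stand pts->world
    P=np.array(P);W=np.array(W)[:,:2];pc,wc=P.mean(0),W.mean(0);p=P-pc;w=W-wc
    th=np.arctan2((p[:,0]*w[:,1]-p[:,1]*w[:,0]).sum(),(p*w).sum());R=np.array([[np.cos(th),-np.sin(th)],[np.sin(th),np.cos(th)]])
    t=wc-R@pc; return t,th,(W-(P@R.T+t))
E
python3 - <<'E'
from h import *
a=cam('top');b=cam('side')
cr=lambda u,v:(210+(u-400+.5)/2.857-.5,140+(v+.5)/2.857-.5)
bw=[onz(a,cr(*p),.012) for p in [(540,257),(755,297),(783,112)]]
fw=[onz(a,cr(*p),.0155) for p in [(611,118),(736,140),(719,243),(585,222)]]
print(np.round(bw,3).tolist(),np.round(fw,3).tolist())
for P,W in (([(-.125,.14),(-.125,-.14),(.125,-.14)],bw),([(.07,.085),(.07,-.085),(-.07,-.085),(-.07,.085)],fw)):
    t,th,r=fitpose(P,W);print(t.round(4),th,r.round(4).tolist())
# refined: grey-blue board mask extents
hsv=cv2.cvtColor(a['image'],cv2.COLOR_RGB2HSV)
print([a['image'][v,u].tolist() for u,v in [(266,225),(322,235),(300,200),(260,235),(322,180)]])
for n,z,p in (('hub',.19,cr(593,47)),('pin',.234,cr(455,46)),('knob',.23,cr(570,10))): print(n,onz(a,p,z).round(3))
for n,p,q in (('brass',(171.2,178.8),(140+180/2.857,250+73/2.857)),('grey',(144.2,204.2),(140+238/2.857,250+138/2.857))):
    X,e=two(a,p,b,q);print(n,X.round(4),e.round(4))
E
```

```text
[[0.426, -0.03, 0.012], [0.379, -0.301, 0.012], [0.619, -0.343, 0.012]] [[0.607, -0.119, 0.016], [0.58, -0.28, 0.016], [0.447, -0.256, 0.016], [0.471, -0.086, 0.016]]
[ 0.5239 -0.1858] -0.17412329288083875 [[0.0008, -0.0036], [0.0028, 0.0013], [-0.0037, 0.0023]]
[ 0.5262 -0.1855] -0.17589985416819132 [[-0.0029, -0.0051], [0.0, 0.001], [0.0041, 0.0009], [-0.0012, 0.0032]]
[[117, 119, 114], [118, 120, 114], [190, 182, 165], [187, 177, 156], [153, 146, 133]]
hub [ 0.648 -0.087  0.19 ]
pin [0.634 0.067 0.234]
knob [ 0.678 -0.059  0.23 ]
brass [0.6117 0.2997 0.0067] 0.0
grey [0.5139 0.3934 0.0092] 0.0007
```

The fits agree on a stand pose of (0.525, -0.186) with yaw -0.175. The measured column position (0.648, -0.087) matches what that pose predicts. I'll start moving: close the fingers and turn the tool to yaw 1.396, so that tool x lies along stand +y and tool y along stand +x.

>>> drive_tool([
  [[0, 0, -0.165], [0, 0, 0], 0],
  [[0, 0, -0.165], [0, 0, 0], 0],
  [[0, 0, -0.165], [0, 0, 0], 0],
  [[0, 0, -0.165], [0, 0, 0], 0],
  [[0, 0, -0.165], [0, 0, 0], 0],
], grip_force=30)

```text
time: 0.82
eef_pos: [0.2683, -0.6192, 0.2479]
tcp_rot: [0.814, 0.581, 0.0, -0.0]
contact_force: [-0.2, -0.2, 0.4]
opening: 0.0
finger_force: 0.0
```

>>> drive_tool([
  [[0, 0, -0.163], [0, 0, 0], 0],
  [[0, 0, 0], [0, 0, 0], 0],
])

```text
time: 1.08
eef_pos: [0.2683, -0.6192, 0.248]
tcp_rot: [0.766, 0.642, 0.0, -0.0]
contact_force: [0.5, 0.9, -0.9]
opening: 0.001
finger_force: 0.0
```

```bash
cat >> h.py <<'E'
T0=np.array([.5252,-.1857]);YAW=-.175
Rs=np.array([[np.cos(YAW),-np.sin(YAW)],[np.sin(YAW),np.cos(YAW)]])
def s2w(x,y): return T0+Rs@np.array([x,y])
def to(x,y,z):  # tool-axis shift from the current pose to a world point
    s=ctrl.get_state();R=Ro.from_quat(s['tcp_rot']).as_matrix();d=R.T@(np.array([x,y,z])-s['eef_pos'])
    print('pos',np.round(s['eef_pos'],4),'yaw',np.round(np.arctan2(R[1,0],R[0,0]),4),'shift',d.round(4),'F',np.round(s['contact_force'],1),'open',round(float(s['opening']),3),'t',round(float(s['time']),2)); return d
def tos(x,y,z): return to(*s2w(x,y),z)
E
python3 -c "
from h import *
tos(-.132,-.04,.12);print(s2w(-.132,-.04))"
```

```text
pos [ 0.2683 -0.6192  0.248 ] yaw 1.395 shift [0.4316 0.0452 0.1282] F [ 0.5  0.9 -0.9] open 0.001 t 1.07
[ 0.38825177 -0.20210679]
```

>>> drive_tool([
  [[0, 0, 0], [0.054, 0.006, 0], 0],
  [[0, 0, 0], [0.054, 0.006, 0], 0],
  [[0, 0, 0], [0.054, 0.006, 0], 0],
  [[0, 0, 0], [0.054, 0.006, 0], 0],
  [[0, 0, 0], [0.054, 0.006, 0], 0],
])

```text
time: 1.7
eef_pos: [0.3449, -0.3569, 0.2483]
tcp_rot: [0.767, 0.642, 0.0, 0.0]
contact_force: [0.1, 0.1, 0.6]
opening: 0.003
finger_force: 0.0
```

>>> drive_tool([
  [[0, 0, 0], [0.054, 0.005, 0.02], 0],
  [[0, 0, 0], [0.054, 0.005, 0.04], 0],
  [[0, 0, 0], [0.054, 0.005, 0.03], 0],
  [[0, 0, 0], [0, 0, 0.038], 0],
  [[0, 0, 0], [0, 0, 0], 0],
])

```text
time: 2.33
eef_pos: [0.3847, -0.2033, 0.1206]
tcp_rot: [0.766, 0.643, -0.001, -0.003]
contact_force: [0.4, -1.0, 0.6]
opening: 0.001
finger_force: 0.0
```

```bash
python3 -c "
from h import *
tos(-.132,-.04,.038)
a=cam('top');b=cam('side')
f=lambda i,x0,y0,w,h:cv2.resize(i[y0:y0+h,x0:x0+w,::-1],(400,300),interpolation=cv2.INTER_CUBIC)
cv2.imwrite('pics/c1.png',np.hstack([f(a['image'],230,150,140,105),f(b['image'],210,165,120,90)]))
"
```

```text
pos [ 0.3847 -0.2033  0.1206] yaw 1.396 shift [0.0015 0.0038 0.0826] F [ 0.4 -1.   0.6] open 0.001 t 2.33
```

View pics/c1.png

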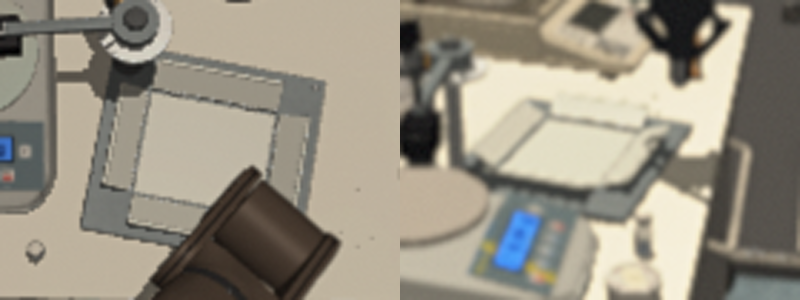

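The gripper is just in front of the stand (side crop, about (682,70)) and all four screens are still low. I'll go down now, then push the front screen.

>>> drive_tool([
  [[0, 0, 0], [0, 0, 0.042], 0],
  [[0, 0, 0], [0, 0.002, 0.041], 0],
  [[0, 0, 0], [0, 0, 0], 0],
])

```text
time: 2.8
eef_pos: [0.3874, -0.2058, 0.0393]
tcp_rot: [0.767, 0.642, -0.0, -0.002]
contact_force: [0.4, 0.1, 0.9]
opening: 0.004
finger_force: 0.0
```

>>> drive_tool([
  [[0, 0, 0], [0, 0.01, 0], 0],
  [[0, 0, 0], [0, 0.01, 0], 0],
  [[0, 0, 0], [0, 0.006, -0.006], 0],
  [[0, 0, 0], [0, 0.006, -0.006], 0],
  [[0, 0, 0], [0, 0, 0], 0],
])

```text
time: 3.42
eef_pos: [0.4105, -0.2107, 0.0541]
tcp_rot: [0.763, 0.646, -0.01, -0.013]
contact_force: [-40.1, -0.7, 29.8]
opening: -0.003
finger_force: 20.2
```

```bash
cat >> h.py <<'E'
def ins():  # TCP in stand frame
    s=ctrl.get_state();p=Rs.T@(np.array(s['eef_pos'][:2])-T0);F=Rs.T@np.array(s['contact_force'][:2])
    print('stand xy',p.round(4),'z',round(float(s['eef_pos'][2]),4),'F',F.round(1),np.round(s['contact_force'][2],1),'op',round(float(s['opening']),3),'t',round(float(s['time']),2))
E
python3 -c "
from h import *
ins()"
```

```text
stand xy [-0.1086 -0.0446] z 0.0541 F [-39.4  -7.6] 29.8 op -0.003 t 3.42
```

>>> drive_tool([
  [[0, 0, 0], [0, -0.01, 0], 0],
  [[0, 0, 0], [0, -0.014, 0.0], 0],
  [[0, 0, 0], [0, 0, 0], 0],
])

```text
time: 3.8
eef_pos: [0.397, -0.2079, 0.0538]
tcp_rot: [0.766, 0.643, 0.0, 0.002]
contact_force: [0.9, 0.0, -0.9]
opening: -0.001
finger_force: 0.0
```

```bash
python3 -c "
from h import *
ins();s=ctrl.get_state();print(s['tcp_rot'],s['finger_force'])
b=cam('side');b2=cam('top')
f=lambda i,x0,y0,w,h:cv2.resize(i[y0:y0+h,x0:x0+w,::-1],(400,300),interpolation=cv2.INTER_CUBIC)
cv2.imwrite('pics/c2.png',np.hstack([f(b['image'],235,170,80,60),f(b2['image'],230,150,140,105)]))
"
```

```text
stand xy [-0.1224 -0.0442] z 0.0538 F [0.9 0.2] -0.9 op -0.001 t 3.8
[7.66130463e-01 6.42682277e-01 4.34468731e-04 1.84795117e-03] 0.0
```

View pics/c2.png

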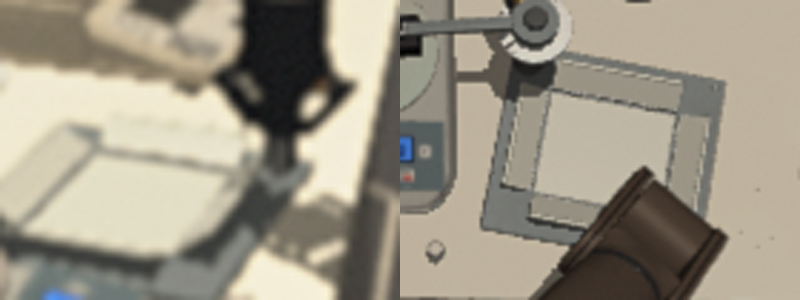

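The front screen still looks part-way up (its free edge at about (530,222) in the right panel). I lifted too early and the tip pressed on the bead. I'll retry low, with no lift at first, and check force as it goes.

>>> drive_tool([
  [[0, 0, 0], [0, -0.008, 0], 0],
  [[0, 0, 0], [0, 0, 0.018], 0],
  [[0, 0, 0], [0, 0, 0], 0],
])

```text
time: 4.28
eef_pos: [0.3874, -0.2049, 0.0331]
tcp_rot: [0.766, 0.643, -0.0, -0.002]
contact_force: [0.2, -0.0, -0.2]
opening: -0.001
finger_force: 0.0
```

>>> drive_tool([
  [[0, 0, 0], [0, 0.008, 0], 0],
  [[0, 0, 0], [0, 0.006, 0], 0],
  [[0, 0, 0], [0, 0, 0], 0],
])

```text
time: 4.65
eef_pos: [0.4015, -0.2085, 0.0349]
tcp_rot: [0.765, 0.644, -0.002, -0.002]
contact_force: [-7.5, -1.0, 6.6]
opening: -0.002
finger_force: 3.9
```

>>> drive_tool([
  [[0, 0, 0], [0, 0.004, 0], 0],
  [[0, 0, 0], [0, 0.004, 0], 0],
  [[0, 0, 0], [0, 0, 0], 0],
])

```text
time: 5.03
eef_pos: [0.4026, -0.2089, 0.0346]
tcp_rot: [0.764, 0.645, -0.008, -0.01]
contact_force: [-34.3, -1.6, 26.4]
opening: -0.001
finger_force: 17.4
```

```bash
python3 -c "
from h import *
ins()"
```

```text
stand xy [-0.1167 -0.0442] z 0.0346 F [-33.5  -7.5] 26.4 op -0.001 t 5.03
```

The force ratio (38° upward) means the pad rubber grips the bead, so a purely horizontal push jams. The finger has to travel up with the bead. I'll ease the preload and follow the hinge arc.

>>> drive_tool([
  [[0, 0, 0], [0, -0.006, 0], 0],
  [[0, 0, 0], [0, 0, 0], 0],
  [[0, 0, 0], [0, 0.0045, -0.0065], 0],
  [[0, 0, 0], [0, 0, 0], 0],
])

```text
time: 5.52
eef_pos: [0.4092, -0.21, 0.0418]
tcp_rot: [0.766, 0.643, -0.0, 0.0]
contact_force: [-2.5, 0.2, 2.2]
opening: -0.002
finger_force: 1.2
```

>>> drive_tool([
  [[0, 0, 0], [0, 0.0055, -0.0055], 0],
  [[0, 0, 0], [0, 0, 0], 0],
])

```text
time: 5.78
eef_pos: [0.4151, -0.2107, 0.0468]
tcp_rot: [0.766, 0.643, 0.0, 0.001]
contact_force: [-0.4, 0.6, -0.2]
opening: 0.002
finger_force: 0.0
```

```bash
python3 -c "
from h import *
ins()"
```

```text
stand xy [-0.1041 -0.0437] z 0.0468 F [-0.5  0.5] -0.2 op 0.002 t 5.78
```

>>> drive_tool([
  [[0, 0, 0], [0, 0.004, -0.001], 0],
  [[0, 0, 0], [0, 0.004, -0.002], 0],
  [[0, 0, 0], [0, 0, 0], 0],
])

```text
time: 6.15
eef_pos: [0.4224, -0.2119, 0.0494]
tcp_rot: [0.766, 0.643, 0.0, 0.0]
contact_force: [0.4, 0.1, 1.7]
opening: 0.003
finger_force: 0.0
```

>>> drive_tool([
  [[0, 0, 0], [0, 0.006, -0.002], 0],
  [[0, 0, 0], [0, 0.004, -0.001], 0],
  [[0, 0, 0], [0, 0, 0], 0],
])

```text
time: 6.52
eef_pos: [0.4307, -0.2132, 0.0518]
tcp_rot: [0.766, 0.643, -0.001, -0.002]
contact_force: [-4.5, -0.0, 1.8]
opening: 0.0
finger_force: 2.3
```

```bash
python3 -c "
from h import *
ins()
b=cam('side')
f=lambda i,x0,y0,w,h:cv2.resize(i[y0:y0+h,x0:x0+w,::-1],(640,480),interpolation=cv2.INTER_CUBIC)
cv2.imwrite('pics/c3.png',f(b['image'],225,165,80,60))
"
```

```text
stand xy [-0.0883 -0.0435] z 0.0518 F [-4.5 -0.8] 1.8 op 0.0 t 6.53
```

View pics/c3.png

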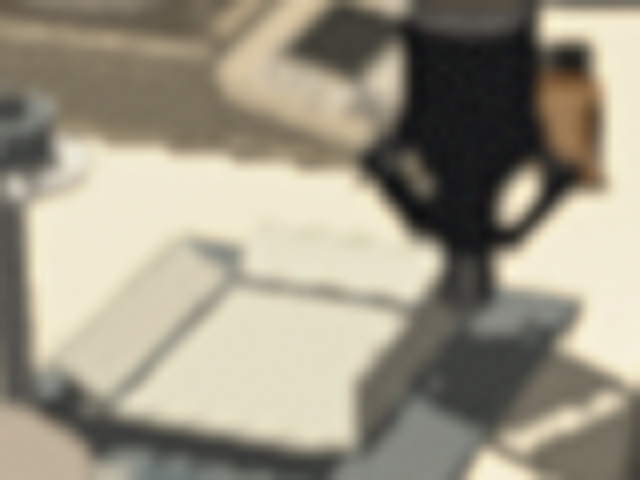

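The front screen is now nearly upright: its shaded outer face shows at (400,360) beside the fingertips. I'll push until the stop is clear.

>>> drive_tool([
  [[0, 0, 0], [0, 0.003, 0], 0],
  [[0, 0, 0], [0, 0, 0], 0],
  [[0, 0, 0], [0, 0.002, 0], 0],
  [[0, 0, 0], [0, 0, 0], 0],
])

```text
time: 7.08
eef_pos: [0.4316, -0.2134, 0.0516]
tcp_rot: [0.765, 0.644, -0.005, -0.007]
contact_force: [-20.4, -1.8, 12.4]
opening: -0.001
finger_force: 10.1
```

```bash
python3 -c "
from h import *
ins()"
```

```text
stand xy [-0.0874 -0.0435] z 0.0516 F [-19.8  -5.3] 12.4 op -0.001 t 7.08
```

>>> drive_tool([
  [[0, 0, 0], [0, -0.02, 0], 0],
  [[0, 0, 0], [0, 0, -0.05], 0],
  [[0, 0, 0], [-0.05, 0.05, -0.02], 0],
  [[0, 0, 0], [-0.058, 0.055, 0], 0],
  [[0, 0, 0], [0, 0, 0.04], 0],
])

```text
time: 7.7
eef_pos: [0.4919, -0.3191, 0.0848]
tcp_rot: [0.767, 0.642, 0.001, 0.008]
contact_force: [-0.6, -0.1, -1.4]
opening: 0.003
finger_force: 0.0
```

>>> drive_tool([
  [[0, 0, 0], [0, 0, 0.042], 0],
  [[0, 0, 0], [0, 0, 0], 0],
])

```text
time: 7.95
eef_pos: [0.4854, -0.3121, 0.0346]
tcp_rot: [0.766, 0.643, -0.0, -0.001]
contact_force: [-0.4, -0.9, -0.3]
opening: -0.002
finger_force: 0.4
```

```bash
python3 -c "
from h import *
ins()"
```

```text
stand xy [-0.0172 -0.1314] z 0.0346 F [-0.2 -1. ] -0.3 op -0.002 t 7.95
```

>>> drive_tool([
  [[0, 0, 0], [0.003, 0, 0], 0],
  [[0, 0, 0], [0, 0, 0], 0],
])

```text
time: 8.2
eef_pos: [0.4869, -0.3099, 0.0388]
tcp_rot: [0.766, 0.643, -0.0, 0.001]
contact_force: [-2.8, -3.0, 1.4]
opening: 0.003
finger_force: 1.4
```

>>> drive_tool([
  [[0, 0, 0], [0.003, 0, -0.006], 0],
  [[0, 0, 0], [0.004, 0, -0.006], 0],
  [[0, 0, 0], [0, 0, 0], 0],
])

```text
time: 8.57
eef_pos: [0.4885, -0.3019, 0.0504]
tcp_rot: [0.766, 0.643, 0.0, 0.001]
contact_force: [0.1, -0.2, 0.4]
opening: 0.002
finger_force: 0.0
```

```bash
python3 -c "
from h import *
ins()"
```

```text
stand xy [-0.0159 -0.1208] z 0.0504 F [ 0.2 -0.2] 0.4 op 0.002 t 8.57
```

>>> drive_tool([
  [[0, 0, 0], [0.004, 0, -0.001], 0],
  [[0, 0, 0], [0, 0, 0], 0],
])

```text
time: 8.82
eef_pos: [0.489, -0.2987, 0.0509]
tcp_rot: [0.766, 0.643, 0.0, 0.001]
contact_force: [0.8, -1.8, 1.2]
opening: 0.0
finger_force: 0.9
```

>>> drive_tool([
  [[0, 0, 0], [0.004, 0, -0.002], 0],
  [[0, 0, 0], [0, 0, 0], 0],
])

```text
time: 9.07
eef_pos: [0.4892, -0.2941, 0.0522]
tcp_rot: [0.766, 0.643, 0.0, -0.0]
contact_force: [0.9, -1.2, -0.5]
opening: -0.001
finger_force: 0.6
```

```bash
python3 -c "
from h import *
ins()"
```

```text
stand xy [-0.0166 -0.113 ] z 0.0522 F [ 1.1 -1.1] -0.5 op -0.001 t 9.07
```

>>> drive_tool([
  [[0, 0, 0], [0.005, 0, -0.002], 0],
  [[0, 0, 0], [0.004, 0, -0.001], 0],
  [[0, 0, 0], [0, 0, 0], 0],
])

```text
time: 9.45
eef_pos: [0.4904, -0.2847, 0.0549]
tcp_rot: [0.766, 0.643, 0.0, -0.001]
contact_force: [-0.2, -0.1, 0.4]
opening: -0.002
finger_force: 0.0
```

>>> drive_tool([
  [[0, 0, 0], [0.003, 0, 0], 0],
  [[0, 0, 0], [0.003, 0, 0], 0],
  [[0, 0, 0], [0, 0, 0], 0],
])

```text
time: 9.82
eef_pos: [0.4916, -0.2792, 0.055]
tcp_rot: [0.766, 0.643, 0.0, -0.0]
contact_force: [-0.7, 0.1, -0.1]
opening: 0.002
finger_force: 0.0
```

```bash
python3 -c "
from h import *
ins()"
```

```text
stand xy [-0.0168 -0.0979] z 0.055 F [-0.7  0. ] -0.1 op 0.002 t 9.82
```

>>> drive_tool([
  [[0, 0, 0], [0.003, 0, 0], 0],
  [[0, 0, 0], [0.002, 0, 0], 0],
  [[0, 0, 0], [0, 0, 0], 0],
])

```text
time: 10.2
eef_pos: [0.4919, -0.278, 0.0553]
tcp_rot: [0.765, 0.644, -0.003, 0.003]
contact_force: [-3.0, -10.4, -3.4]
opening: 0.001
finger_force: 5.7
```

```bash
python3 -c "
from h import *
ins()
b=cam('side');b2=cam('top')
f=lambda i,x0,y0,w,h:cv2.resize(i[y0:y0+h,x0:x0+w,::-1],(400,300),interpolation=cv2.INTER_CUBIC)
cv2.imwrite('pics/c4.png',np.hstack([f(b['image'],225,165,80,60),f(b2['image'],260,165,80,60)]))
"
```

```text
stand xy [-0.0167 -0.0967] z 0.0553 F [ -1.2 -10.8] -3.4 op 0.001 t 10.2
```

View pics/c4.png

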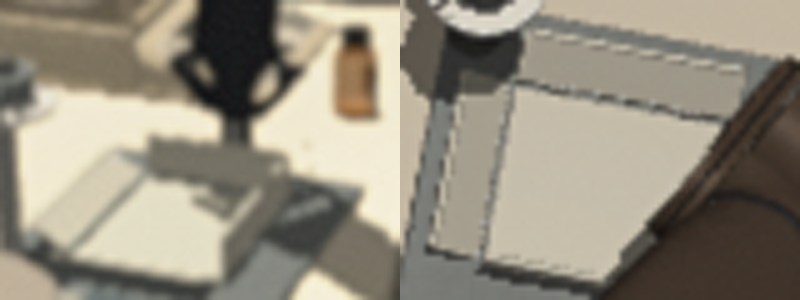

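Both the front and right screens stand upright (left panel: front at (250,215), right behind the fingers). The left and back ones are still flat. Next is the back screen, and I need to check the clearance to the dome behind the stand.

>>> drive_tool([
  [[0, 0, 0], [-0.015, 0, 0], 0],
  [[0, 0, 0], [0, 0, -0.04], 0],
  [[0, 0, 0], [0, 0, -0.04], 0],
  [[0, 0, 0], [0.015, 0.05, 0], 0],
  [[0, 0, 0], [0.02, 0.05, 0], 0],
])

```text
time: 10.92
eef_pos: [0.5959, -0.273, 0.1366]
tcp_rot: [0.766, 0.642, 0.001, 0.001]
contact_force: [0.2, -0.5, 0.6]
opening: 0.001
finger_force: 0.0
```

```bash
python3 -c "
from h import *
ins();d=tos(.130,-.03,.13)
a=cam('top')
for z in(0,.06,.1):print(onz(a,(313,151),z).round(3), s2w(.13,-.03))"
```

```text
stand xy [ 0.0848 -0.0736] z 0.1366 F [ 0.3 -0.5] 0.6 op 0.001 t 10.93
pos [ 0.5959 -0.273   0.1366] yaw 1.3949 shift [0.0437 0.0452 0.0067] F [ 0.2 -0.5  0.6] open 0.001 t 10.93
[ 0.73  -0.232  0.   ] [ 0.64799121 -0.23787585]
[ 0.71  -0.223  0.06 ] [ 0.64799121 -0.23787585]
[ 0.697 -0.217  0.1  ] [ 0.64799121 -0.23787585]
```

>>> drive_tool([
  [[0, 0, 0], [0.024, 0.044, 0.02], 0],
  [[0, 0, 0], [0, 0, 0.04], 0],
  [[0, 0, 0], [0, 0, 0.036], 0],
  [[0, 0, 0], [0, 0, 0], 0],
])

```text
time: 11.48
eef_pos: [0.6392, -0.2545, 0.0346]
tcp_rot: [0.766, 0.643, -0.001, -0.005]
contact_force: [-0.5, 0.1, -0.5]
opening: 0.002
finger_force: 0.0
```

```bash
python3 -c "
from h import *
ins()"
```

```text
stand xy [ 0.1242 -0.0479] z 0.0346 F [-0.5 -0. ] -0.5 op 0.002 t 11.47
```

>>> drive_tool([
  [[0, 0, 0], [0, -0.003, 0], 0],
  [[0, 0, 0], [0, 0, 0], 0],
])

```text
time: 11.72
eef_pos: [0.6401, -0.2567, 0.0419]
tcp_rot: [0.766, 0.643, 0.001, 0.002]
contact_force: [0.4, 0.8, 0.9]
opening: -0.0
finger_force: 0.0
```

>>> drive_tool([
  [[0, 0, 0], [0, -0.003, 0], 0],
  [[0, 0, 0], [0, 0, 0], 0],
])

```text
time: 11.98
eef_pos: [0.6362, -0.2555, 0.0402]
tcp_rot: [0.766, 0.643, 0.0, 0.001]
contact_force: [-0.2, 0.1, 0.1]
opening: -0.005
finger_force: 0.0
```

```bash
python3 -c "
from h import *
ins()"
```

```text
stand xy [ 0.1215 -0.0494] z 0.0402 F [-0.2  0.1] 0.1 op -0.005 t 11.97
```

>>> drive_tool([
  [[0, 0, 0], [0, -0.003, 0.004], 0],
  [[0, 0, 0], [0, -0.002, 0], 0],
  [[0, 0, 0], [0, 0, 0], 0],
])

```text
time: 12.35
eef_pos: [0.6327, -0.255, 0.0365]
tcp_rot: [0.766, 0.643, 0.001, 0.002]
contact_force: [5.5, -0.5, 1.7]
opening: 0.001
finger_force: 2.6
```

>>> drive_tool([
  [[0, 0, 0], [0, -0.003, 0], 0],
  [[0, 0, 0], [0, 0, 0], 0],
])

```text
time: 12.6
eef_pos: [0.6316, -0.2549, 0.038]
tcp_rot: [0.766, 0.643, 0.002, 0.004]
contact_force: [7.7, 0.9, 3.5]
opening: -0.001
finger_force: 4.0
```

```bash
python3 -c "
from h import *
ins()"
```

```text
stand xy [ 0.1168 -0.0497] z 0.038 F [7.4 2.2] 3.5 op -0.001 t 12.6
```

Contact at 7 N. Now up along the arc.

>>> drive_tool([
  [[0, 0, 0], [0, -0.002, -0.005], 0],
  [[0, 0, 0], [0, -0.004, -0.006], 0],
  [[0, 0, 0], [0, 0, 0], 0],
])

```text
time: 12.98
eef_pos: [0.6232, -0.2534, 0.0476]
tcp_rot: [0.766, 0.643, 0.001, 0.001]
contact_force: [4.9, -1.2, 3.4]
opening: -0.003
finger_force: 2.2
```

>>> drive_tool([
  [[0, 0, 0], [0, -0.005, -0.003], 0],
  [[0, 0, 0], [0, 0, 0], 0],
])

```text
time: 13.22
eef_pos: [0.6162, -0.2517, 0.0485]
tcp_rot: [0.766, 0.643, -0.001, -0.001]
contact_force: [2.1, -0.7, 1.3]
opening: 0.001
finger_force: 0.9
```

>>> drive_tool([
  [[0, 0, 0], [0, -0.006, -0.002], 0],
  [[0, 0, 0], [0, 0, 0], 0],
])

```text
time: 13.48
eef_pos: [0.6098, -0.2503, 0.05]
tcp_rot: [0.766, 0.643, -0.001, -0.002]
contact_force: [-0.3, 0.0, -0.5]
opening: -0.002
finger_force: 0.0
```

```bash
python3 -c "
from h import *
ins()"
```

```text
stand xy [ 0.0946 -0.0489] z 0.05 F [-0.3 -0. ] -0.5 op -0.002 t 13.47
```

>>> drive_tool([
  [[0, 0, 0], [0, -0.005, -0.002], 0],
  [[0, 0, 0], [0, -0.003, 0], 0],
  [[0, 0, 0], [0, 0, 0], 0],
])

```text
time: 13.85
eef_pos: [0.603, -0.2494, 0.053]
tcp_rot: [0.766, 0.643, -0.0, -0.001]
contact_force: [0.9, 0.1, -0.3]
opening: -0.002
finger_force: 0.0
```

>>> drive_tool([
  [[0, 0, 0], [0, -0.003, 0], 0],
  [[0, 0, 0], [0, 0, 0], 0],
])

```text
time: 14.1
eef_pos: [0.6005, -0.2491, 0.0533]
tcp_rot: [0.766, 0.643, -0.0, -0.0]
contact_force: [0.3, -0.5, -0.0]
opening: 0.0
finger_force: 0.0
```

```bash
python3 -c "
from h import *
ins()"
```

```text
stand xy [ 0.0852 -0.0493] z 0.0533 F [ 0.4 -0.5] -0.0 op 0.0 t 14.1
```

>>> drive_tool([
  [[0, 0, 0], [0, -0.003, 0], 0],
  [[0, 0, 0], [0, 0, 0], 0],
])

```text
time: 14.35
eef_pos: [0.5996, -0.2489, 0.0536]
tcp_rot: [0.766, 0.643, 0.002, 0.003]
contact_force: [7.2, -0.7, -3.0]
opening: 0.004
finger_force: 3.3
```

>>> drive_tool([
  [[0, 0, 0], [0, -0.003, 0], 0],
  [[0, 0, 0], [0, 0, 0], 0],
])

```text
time: 14.6
eef_pos: [0.5991, -0.2488, 0.0539]
tcp_rot: [0.766, 0.642, 0.004, 0.006]
contact_force: [13.7, -1.5, -8.0]
opening: 0.003
finger_force: 6.9
```

```bash
python3 -c "
from h import *
ins()
b=cam('side');b2=cam('top')
f=lambda i,x0,y0,w,h:cv2.resize(i[y0:y0+h,x0:x0+w,::-1],(400,300),interpolation=cv2.INTER_CUBIC)
cv2.imwrite('pics/c5.png',np.hstack([f(b['image'],225,165,80,60),f(b2['image'],260,165,80,60)]))
"
```

```text
stand xy [ 0.0838 -0.0493] z 0.0539 F [13.7  0.9] -8.0 op 0.003 t 14.6
```

View pics/c5.png

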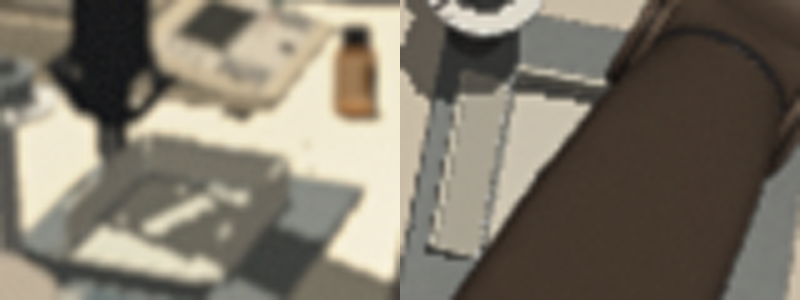

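The back screen is upright too: its shaded inner face shows at (200,165) in the left panel. Only the left one remains. I'll back off, lift, and go round in front of the column.

>>> drive_tool([
  [[0, 0, 0], [0, 0.016, 0], 0],
  [[0, 0, 0], [0, 0, -0.045], 0],
  [[0, 0, 0], [0, 0, -0.045], 0],
  [[0, 0, 0], [0, -0.055, 0], 0],
  [[0, 0, 0], [0.02, -0.055, 0], 0],
])

```text
time: 15.32
eef_pos: [0.5047, -0.2128, 0.1443]
tcp_rot: [0.766, 0.643, -0.0, 0.001]
contact_force: [-0.6, -0.0, 0.5]
opening: 0.001
finger_force: 0.0
```

>>> drive_tool([
  [[0, 0, 0], [0.05, -0.01, 0], 0],
  [[0, 0, 0], [0.05, 0, 0], 0],
  [[0, 0, 0], [0.05, 0, 0], 0],
  [[0, 0, 0], [0.03, 0, 0], 0],
  [[0, 0, 0], [0, 0, 0], 0],
])

```text
time: 15.95
eef_pos: [0.5266, -0.0314, 0.1431]
tcp_rot: [0.765, 0.644, -0.0, -0.0]
contact_force: [-0.1, 0.0, 0.0]
opening: -0.003
finger_force: 0.0
```

```bash
python3 -c "
from h import *
ins();tos(-.03,.140,.035)"
```

```text
stand xy [-0.0255  0.1522] z 0.1431 F [-0.1  0. ] 0.0 op -0.003 t 15.95
pos [ 0.5266 -0.0314  0.1431] yaw 1.4003 shift [-0.0122 -0.0044  0.1082] F [-0.1  0.   0. ] open -0.003 t 15.95
```

>>> drive_tool([
  [[0, 0, 0], [-0.013, -0.004, 0.04], 0],
  [[0, 0, 0], [0, 0, 0.04], 0],
  [[0, 0, 0], [0, 0, 0.027], 0],
  [[0, 0, 0], [0, 0, 0], 0],
  [[0, 0, 0], [0, 0, 0], 0],
])

```text
time: 16.58
eef_pos: [0.5215, -0.0461, 0.0373]
tcp_rot: [0.766, 0.643, 0.0, 0.001]
contact_force: [0.9, 0.9, 0.5]
opening: 0.001
finger_force: 0.0
```

>>> drive_tool([
  [[0, 0, 0], [-0.004, 0, 0], 0],
  [[0, 0, 0], [-0.003, 0, 0], 0],
  [[0, 0, 0], [0, 0, 0], 0],
])

```text
time: 16.95
eef_pos: [0.5213, -0.0489, 0.039]
tcp_rot: [0.767, 0.642, 0.004, -0.001]
contact_force: [1.1, 15.6, 5.7]
opening: -0.001
finger_force: 7.5
```

```bash
python3 -c "
from h import *
ins()"
```

```text
stand xy [-0.0276  0.134 ] z 0.039 F [-1.6 15.5] 5.7 op -0.001 t 16.95
```

Contact at 15 N. I'll ease off and follow the arc.

>>> drive_tool([
  [[0, 0, 0], [0.002, 0, 0], 0],
  [[0, 0, 0], [-0.003, 0, -0.006], 0],
  [[0, 0, 0], [-0.004, 0, -0.006], 0],
  [[0, 0, 0], [0, 0, 0], 0],
])

```text
time: 17.45
eef_pos: [0.52, -0.0574, 0.0501]
tcp_rot: [0.766, 0.643, 0.001, 0.001]
contact_force: [0.5, 3.1, 1.6]
opening: -0.0
finger_force: 1.3
```

>>> drive_tool([
  [[0, 0, 0], [-0.005, 0, -0.003], 0],
  [[0, 0, 0], [0, 0, 0], 0],
])

```text
time: 17.7
eef_pos: [0.518, -0.0626, 0.0516]
tcp_rot: [0.766, 0.643, -0.0, 0.001]
contact_force: [-0.3, 0.4, -0.0]
opening: 0.001
finger_force: 0.5
```

>>> drive_tool([
  [[0, 0, 0], [-0.006, 0, -0.002], 0],
  [[0, 0, 0], [0, 0, 0], 0],
])

```text
time: 17.95
eef_pos: [0.5163, -0.0685, 0.0529]
tcp_rot: [0.766, 0.643, -0.001, -0.0]
contact_force: [-0.4, 0.2, -0.7]
opening: 0.002
finger_force: 0.0
```

```bash
python3 -c "
from h import *
ins()"
```

```text
stand xy [-0.0292  0.1138] z 0.0529 F [-0.4  0.1] -0.7 op 0.002 t 17.95
```

>>> drive_tool([
  [[0, 0, 0], [-0.006, 0, -0.001], 0],
  [[0, 0, 0], [-0.006, 0, -0.001], 0],
  [[0, 0, 0], [0, 0, 0], 0],
])

```text
time: 18.32
eef_pos: [0.5145, -0.0803, 0.0551]
tcp_rot: [0.766, 0.643, -0.0, 0.0]
contact_force: [-0.3, -0.5, 0.3]
opening: 0.003
finger_force: 0.0
```

>>> drive_tool([
  [[0, 0, 0], [-0.004, 0, 0], 0],
  [[0, 0, 0], [-0.004, 0, 0], 0],
  [[0, 0, 0], [0, 0, 0], 0],
])

```text
time: 18.7
eef_pos: [0.514, -0.0827, 0.0552]
tcp_rot: [0.767, 0.641, 0.004, -0.003]
contact_force: [4.9, 19.2, 1.9]
opening: 0.001
finger_force: 9.8
```

```bash
python3 -c "
from h import *
ins()"
```

```text
stand xy [-0.029   0.0995] z 0.0552 F [ 1.4 19.7] 1.9 op 0.001 t 18.7
```

The left screen hit its stop at 19 N. All four stops together put the stand at about (-1.8, +1.4) mm from my estimate. I'll retreat up and away, then re-measure the weights.

>>> drive_tool([
  [[0, 0, 0], [0.014, 0, 0], 0],
  [[0, 0, 0], [0, 0, -0.05], 0],
  [[0, 0, 0], [0, -0.02, -0.055], 0],
  [[0, 0, 0], [0, -0.02, -0.05], 0],
  [[0, 0, 0], [0.05, 0, 0], 0],
])

```text
time: 19.32
eef_pos: [0.4872, -0.0199, 0.2161]
tcp_rot: [0.768, 0.641, 0.003, 0.005]
contact_force: [1.2, 0.9, -1.2]
opening: -0.001
finger_force: 0.0
```

```bash
sed -i 's/^T0=.*/T0=np.array([.5252,-.1857])+np.array([[.9847,.1741],[-.1741,.9847]])@np.array([-.0018,.0014])/' h.py
cat >> h.py <<'E'
def blobs(c,dark,X0,r=14):  # darkish / brownish blob nearest the projection of X0
    u=proj(c,X0)[0];x,y=int(u[0]),int(u[1]);x0,y0=max(x-r,0),max(y-r,0);p=c['image'][y0:y+r,x0:x+r].astype(float)
    bg=np.median(p.reshape(-1,3),0);m=(np.abs(p-bg).sum(2)>60).astype(np.uint8)
    n,l,st,ce=cv2.connectedComponentsWithStats(m)
    return [(st[i,4],(ce[i]+[x0,y0]).round(1).tolist(),st[i,:4].tolist()) for i in range(1,n) if st[i,4]>8]
E
python3 - <<'E'
from h import *
ins();a=cam('top','t6');b=cam('side','s6')
for n,X in (('brass',(.6117,.2997,.01)),('grey',(.5139,.3934,.012))):
    print(n,blobs(a,0,X),blobs(b,0,X))
# whole-bench scan for other new blobs is visual
f=lambda i,x0,y0,w,h:cv2.resize(i[y0:y0+h,x0:x0+w,::-1],(400,300),interpolation=cv2.INTER_CUBIC)
cv2.imwrite('pics/c6.png',np.vstack([np.hstack([f(a['image'],110,150,80,60),f(b['image'],170,250,80,60)]),np.hstack([f(a['image'],230,140,120,90),f(b['image'],190,160,120,90)])]))
E
```

```text
Traceback (most recent call last):
  File "h.py", line 24, in <module>
    Rs=np.array([[np.cos(YAW),-np.sin(YAW)],[np.sin(YAW),np.cos(YAW)]])
                         ^^^
NameError: name 'YAW' is not defined
```

```bash
sed -i 's/^T0=.*/&;YAW=-.175/' h.py
python3 - <<'E'
from h import *
ins();a=cam('top','t6');b=cam('side','s6')
for n,X in (('brass',(.6117,.2997,.01)),('grey',(.5139,.3934,.012))):
    print(n,blobs(a,0,X),blobs(b,0,X))
f=lambda i,x0,y0,w,h:cv2.resize(i[y0:y0+h,x0:x0+w,::-1],(400,300),interpolation=cv2.INTER_CUBIC)
cv2.imwrite('pics/c6.png',np.vstack([np.hstack([f(a['image'],110,150,80,60),f(b['image'],170,250,80,60)]),np.hstack([f(a['image'],230,140,120,90),f(b['image'],190,160,120,90)])]))
E
```

```text
stand xy [-0.0645  0.1553] z 0.2161 F [1.  1.1] -1.2 op -0.001 t 19.32
brass [(np.int32(41), [170.9, 178.9], [11, 12, 7, 7])] [(np.int32(11), [210.9, 260.1], [18, 0, 10, 2]), (np.int32(64), [202.7, 275.9], [11, 11, 8, 10]), (np.int32(90), [190.7, 281.0], [0, 12, 8, 16])]
grey [(np.int32(71), [143.8, 204.0], [10, 11, 10, 9])] [(np.int32(129), [223.1, 298.7], [9, 9, 12, 14])]
```

View pics/c6.png

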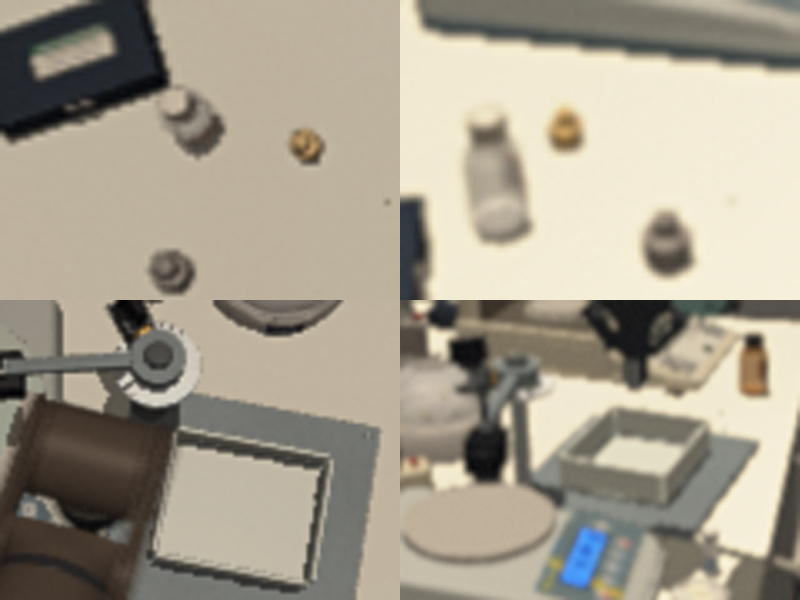

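All four screens now form an upright box. Only two weights are on the bench: brass at top pixel (171,179) and grey at (144,204), both unmoved. Next I'll get their ground positions.

Run:
```python
from h import *
a=cam('top');b=cam('side')
for n,p,q,z in (('brass',(170.9,178.9),(202.7,275.9),.013),('grey',(143.8,204),(223.1,298.7),.0165)):
    print(n,onz(a,p,z).round(4),onz(b,q,z).round(4),two(a,p,b,q)[0].round(4))
c=ctrl.get_state();print(np.round(c['qpos'],2))
to(.515,.393,.16)
for p in [(188,179)]: print('bottle base',onz(a,(110+200/5,150+140/5),.0).round(3))
```

```text
brass [0.6098 0.2993 0.013 ] [0.6086 0.3095 0.013 ] [0.6118 0.3011 0.0062]
grey [0.513  0.3926 0.0165] [0.5114 0.4033 0.0165] [0.5143 0.3949 0.009 ]
[-0.24 -0.1   2.07 -0.    1.18 -0.07]
pos [ 0.4847 -0.0173  0.2101] yaw 1.3988 shift [ 0.4094 -0.0404  0.0497] F [ 0.   0.5 -0.4] open 0.005 t 19.52
bottle base [0.615 0.382 0.   ]
```

>>> drive_tool([
  [[0, 0, 0], [0.058, -0.006, 0], 0.055],
  [[0, 0, 0], [0.058, -0.006, 0], 0.055],
  [[0, 0, 0], [0.058, -0.006, 0], 0.055],
  [[0, 0, 0], [0.058, -0.006, 0], 0.055],
  [[0, 0, 0], [0.058, -0.006, 0], 0.055],
])

```text
time: 20.15
eef_pos: [0.5059, 0.2739, 0.2092]
tcp_rot: [0.766, 0.643, -0.001, 0.0]
contact_force: [1.3, 0.3, 0.2]
opening: 0.647
finger_force: 0.0
```

>>> drive_tool([
  [[0, 0, 0], [0.058, -0.005, 0.02], 0.055],
  [[0, 0, 0], [0.058, -0.005, 0.03], 0.055],
  [[0, 0, 0], [0.01, 0, 0.03], 0.055],
  [[0, 0, 0], [0, 0, 0], 0.055],
])

```text
time: 20.65
eef_pos: [0.5155, 0.3951, 0.1268]
tcp_rot: [0.766, 0.643, -0.004, -0.001]
contact_force: [0.3, -0.1, 0.3]
opening: 0.641
finger_force: 0.0
```

Run:
```python
from h import *
to(.514,.393,.021)
a=cam('top');b=cam('side')
print(blobs(a,0,(.514,.393,.0165)),blobs(b,0,(.514,.393,.0165)))
```

```text
pos [0.5155 0.3951 0.1268] yaw 1.3975 shift [-0.0016 -0.0005  0.1058] F [ 0.3 -0.1  0.3] open 0.641 t 20.65
[(np.int32(427), [141.5, 198.9], [0, 0, 28, 28]), (np.int32(61), [143.9, 203.9], [11, 11, 9, 9])] [(np.int32(368), [224.3, 301.7], [0, 10, 28, 18])]
```

>>> drive_tool([
  [[0, 0, 0], [-0.002, 0, 0.04], 0.055],
  [[0, 0, 0], [0, 0, 0.04], 0.055],
  [[0, 0, 0], [0, 0, 0.02], 0.055],
  [[0, 0, 0], [0, 0, 0], 0.055],
  [[0, 0, 0], [0, 0, 0], 0.055],
])

```text
time: 21.38
eef_pos: [0.5186, 0.395, 0.034]
tcp_rot: [0.766, 0.643, 0.002, 0.0]
contact_force: [0.4, 0.3, -0.3]
opening: 0.644
finger_force: 0.0
```

Run:
```python
from h import *
to(.514,.393,.021)
b=cam('side')
f=lambda i,x0,y0,w,h:cv2.resize(i[y0:y0+h,x0:x0+w,::-1],(400,300),interpolation=cv2.INTER_CUBIC)
cv2.imwrite('pics/c7.png',f(b['image'],190,260,80,60))
```

```text
pos [0.5186 0.395  0.034 ] yaw 1.3964 shift [-0.0028 -0.0042  0.0129] F [ 0.4  0.3 -0.3] open 0.644 t 21.38
```

View pics/c7.png

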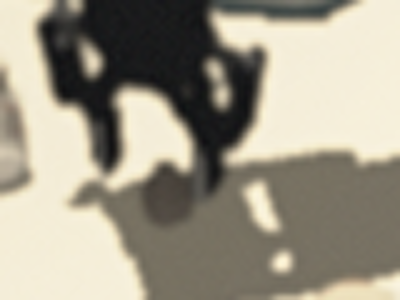

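The grey weight, at (168,195), sits between the fingertips at (100,165) and (205,190), but nearer the right one. I'll shift about 6 mm toward -x, go down and grip.

>>> drive_tool([
  [[0, 0, 0], [0, -0.006, 0.004], 0.055],
  [[0, 0, 0], [0, 0, 0.008], 0.055],
  [[0, 0, 0], [0, 0, 0], 0.055],
  [[0, 0, 0], [0, 0, 0], 0.01],
  [[0, 0, 0], [0, 0, 0], 0.01],
], grip_force=30)

```text
time: 22.05
eef_pos: [0.5116, 0.3957, 0.02]
tcp_rot: [0.766, 0.643, 0.0, 0.0]
contact_force: [-1.4, -0.6, -0.3]
opening: 0.32
finger_force: 29.5
```

>>> drive_tool([
  [[0, 0, 0], [0, 0, 0], 0.01],
  [[0, 0, 0], [0, 0, 0], 0.01],
])

```text
time: 22.3
eef_pos: [0.5115, 0.3956, 0.0199]
tcp_rot: [0.766, 0.643, 0.0, 0.0]
contact_force: [0.4, 0.0, 1.4]
opening: 0.322
finger_force: 29.7
```

Run:
```python
from h import *
ins();to(.514,.393,.021);print(ctrl.get_state()['finger_force'])
```

```text
stand xy [-0.1129  0.5687] z 0.0199 F [0.4 0.1] 1.4 op 0.322 t 22.3
pos [0.5115 0.3956 0.0199] yaw 1.3968 shift [-0.0022  0.0029 -0.0011] F [0.4 0.  1.4] open 0.322 t 22.3
29.714183474497986
```

Gripped: the opening is about 28 mm, so this is the 100 g weight. I'll lift it and carry it to the box.

>>> drive_tool([
  [[0, 0, 0], [0, 0, -0.05], 0.01],
  [[0, 0, 0], [0, 0, -0.06], 0.01],
  [[0, 0, 0], [0, 0, -0.06], 0.01],
  [[0, 0, 0], [0, 0, -0.03], 0.01],
  [[0, 0, 0], [-0.05, 0.01, 0], 0.01],
])

```text
time: 22.92
eef_pos: [0.5136, 0.3467, 0.2241]
tcp_rot: [0.765, 0.645, 0.004, 0.001]
contact_force: [1.4, -1.5, -1.1]
opening: 0.322
finger_force: 29.9
```

>>> drive_tool([
  [[0, 0, 0], [-0.055, 0.01, 0], 0.01],
  [[0, 0, 0], [-0.055, 0.01, 0], 0.01],
  [[0, 0, 0], [-0.055, 0.01, 0], 0.01],
  [[0, 0, 0], [-0.055, 0.01, 0], 0.01],
  [[0, 0, 0], [-0.055, 0.01, 0], 0.01],
])

```text
time: 23.55
eef_pos: [0.5132, 0.0634, 0.2192]
tcp_rot: [0.766, 0.643, -0.0, -0.0]
contact_force: [0.4, -0.4, -2.4]
opening: 0.319
finger_force: 29.9
```

>>> drive_tool([
  [[0, 0, 0], [-0.055, 0.01, 0], 0.01],
  [[0, 0, 0], [-0.055, 0.01, 0], 0.01],
  [[0, 0, 0], [-0.055, 0.01, 0], 0.01],
  [[0, 0, 0], [-0.055, 0.01, 0], 0.01],
  [[0, 0, 0], [-0.05, 0.01, 0], 0.01],
])

```text
time: 24.18
eef_pos: [0.5158, -0.2112, 0.2192]
tcp_rot: [0.766, 0.643, -0.0, -0.0]
contact_force: [0.7, -0.0, -1.2]
opening: 0.324
finger_force: 29.9
```

Run:
```python
from h import *
ins();tos(0,-.035,.10)
```

```text
stand xy [-0.0031 -0.0282] z 0.2192 F [0.7 0.1] -1.2 op 0.324 t 24.18
pos [ 0.5158 -0.2112  0.2192] yaw 1.3961 shift [-0.0069  0.0031  0.1192] F [ 0.7 -0.  -1.2] open 0.324 t 24.18
```

>>> drive_tool([
  [[0, 0, 0], [-0.007, 0.003, 0.06], 0.01],
  [[0, 0, 0], [0, 0, 0.06], 0.01],
  [[0, 0, 0], [0, 0, 0.04], 0.01],
  [[0, 0, 0], [0, 0, 0.018], 0.01],
  [[0, 0, 0], [0, 0, 0], 0.01],
])

```text
time: 24.8
eef_pos: [0.5176, -0.2165, 0.0407]
tcp_rot: [0.766, 0.643, -0.0, -0.001]
contact_force: [0.7, 0.1, -1.0]
opening: 0.321
finger_force: 29.9
```

>>> drive_tool([
  [[0, 0, 0], [0, 0, 0.002], 0.01],
  [[0, 0, 0], [0, 0, 0], 0.01],
])

```text
time: 25.05
eef_pos: [0.5194, -0.2176, 0.0416]
tcp_rot: [0.766, 0.643, 0.001, 0.002]
contact_force: [0.3, 0.3, -0.4]
opening: 0.32
finger_force: 29.9
```

>>> drive_tool([
  [[0, 0, 0], [0, 0, 0.002], 0.01],
  [[0, 0, 0], [0, 0, 0], 0.01],
])

```text
time: 25.3
eef_pos: [0.5183, -0.2171, 0.038]
tcp_rot: [0.766, 0.643, 0.0, 0.0]
contact_force: [-0.6, 0.0, -1.7]
opening: 0.323
finger_force: 29.9
```

Run:
```python
from h import *
ins()
```

```text
stand xy [ 0.0005 -0.0335] z 0.038 F [-0.6 -0.1] -1.7 op 0.323 t 25.3
```

>>> drive_tool([
  [[0, 0, 0], [0, 0, 0.002], 0.01],
  [[0, 0, 0], [0, 0, 0], 0.01],
])

```text
time: 25.55
eef_pos: [0.518, -0.2169, 0.0354]
tcp_rot: [0.766, 0.643, -0.0, -0.0]
contact_force: [0.3, 0.4, -0.5]
opening: 0.325
finger_force: 29.9
```

>>> drive_tool([
  [[0, 0, 0], [0, 0, 0.002], 0.01],
  [[0, 0, 0], [0, 0, 0], 0.01],
])

```text
time: 25.8
eef_pos: [0.518, -0.2169, 0.0333]
tcp_rot: [0.766, 0.643, -0.0, -0.0]
contact_force: [0.7, -0.5, -0.8]
opening: 0.321
finger_force: 29.9
```

Run:
```python
from h import *
ins()
```

```text
stand xy [ 0.0002 -0.0334] z 0.0333 F [ 0.7 -0.3] -0.8 op 0.321 t 25.8
```

>>> drive_tool([
  [[0, 0, 0], [0, 0, 0.001], 0.01],
  [[0, 0, 0], [0, 0, 0], 0.01],
])

```text
time: 26.05
eef_pos: [0.5181, -0.2169, 0.0325]
tcp_rot: [0.766, 0.643, -0.0, -0.0]
contact_force: [0.4, 0.0, -0.4]
opening: 0.319
finger_force: 29.9
```

>>> drive_tool([
  [[0, 0, 0], [0, 0, 0.001], 0.01],
  [[0, 0, 0], [0, 0, 0], 0.01],
])

```text
time: 26.3
eef_pos: [0.5183, -0.217, 0.0319]
tcp_rot: [0.766, 0.643, 0.0, 0.0]
contact_force: [-0.8, 0.6, 1.7]
opening: 0.324
finger_force: 30.1
```

Run:
```python
from h import *
ins()
```

```text
stand xy [ 0.0005 -0.0335] z 0.0319 F [-0.9  0.4] 1.7 op 0.324 t 26.3
```

The weight's underside is now at z 0.012, touching the board. I'll release it gently and lift.

>>> drive_tool([
  [[0, 0, 0], [0, 0, 0.0005], 0.01],
  [[0, 0, 0], [0, 0, 0], 0.034],
  [[0, 0, 0], [0, 0, 0], 0.045],
  [[0, 0, 0], [0, 0, 0], 0.045],
])

```text
time: 26.8
eef_pos: [0.5181, -0.2169, 0.0309]
tcp_rot: [0.766, 0.643, 0.0, -0.0]
contact_force: [-0.8, 0.1, 0.0]
opening: 0.526
finger_force: 0.0
```

>>> drive_tool([
  [[0, 0, 0], [0, 0, -0.02], 0.045],
  [[0, 0, 0], [0, 0, -0.05], 0.045],
  [[0, 0, 0], [0, 0, -0.06], 0.045],
  [[0, 0, 0], [0, 0, -0.06], 0.045],
  [[0, 0, 0], [0, 0, 0], 0.045],
])

```text
time: 27.42
eef_pos: [0.5214, -0.2189, 0.2301]
tcp_rot: [0.766, 0.643, 0.002, 0.007]
contact_force: [0.4, -0.9, -0.2]
opening: 0.532
finger_force: 0.0
```

Run:
```python
from h import *
ins();to(.611,.301,.21)
a=cam('top');b=cam('side')
print(blobs(a,0,(.611,.300,.013)),blobs(b,0,(.611,.300,.013)))
```

```text
stand xy [ 0.0038 -0.0348] z 0.2301 F [ 0.6 -0.8] -0.2 op 0.532 t 27.43
pos [ 0.5214 -0.2189  0.2301] yaw 1.3969 shift [ 0.5277 -0.0019  0.0169] F [ 0.4 -0.9 -0.2] open 0.532 t 27.43
[(np.int32(41), [170.9, 178.9], [12, 12, 7, 7])] [(np.int32(13), [211.7, 260.2], [17, 0, 11, 2]), (np.int32(64), [202.7, 275.9], [10, 11, 8, 10]), (np.int32(76), [191.2, 281.1], [0, 12, 7, 16])]
```

>>> drive_tool([
  [[0, 0, 0], [0.055, -0.01, 0], 0.055],
  [[0, 0, 0], [0.055, -0.01, 0], 0.055],
  [[0, 0, 0], [0.055, -0.01, 0], 0.055],
  [[0, 0, 0], [0.055, -0.01, 0], 0.055],
  [[0, 0, 0], [0.055, -0.01, 0], 0.055],
])

```text
time: 28.15
eef_pos: [0.515, 0.0643, 0.2191]
tcp_rot: [0.766, 0.643, -0.001, -0.001]
contact_force: [1.0, 0.8, -0.4]
opening: 0.644
finger_force: 0.0
```

>>> drive_tool([
  [[0, 0, 0], [0.055, -0.01, 0], 0.055],
  [[0, 0, 0], [0.055, -0.01, 0], 0.055],
  [[0, 0, 0], [0.055, -0.01, 0], 0.055],
  [[0, 0, 0], [0.055, -0.01, 0], 0.055],
  [[0, 0, 0], [0.02, 0.05, 0], 0.055],
])

```text
time: 28.78
eef_pos: [0.5645, 0.3011, 0.2188]
tcp_rot: [0.764, 0.646, -0.002, -0.001]
contact_force: [-0.3, 0.7, 1.2]
opening: 0.639
finger_force: 0.0
```

>>> drive_tool([
  [[0, 0, 0], [0.01, 0.04, 0.03], 0.055],
  [[0, 0, 0], [0, 0, 0.03], 0.055],
  [[0, 0, 0], [0, 0, 0], 0.055],
])

```text
time: 29.15
eef_pos: [0.606, 0.299, 0.1548]
tcp_rot: [0.766, 0.643, -0.005, -0.002]
contact_force: [-0.7, -0.4, -0.5]
opening: 0.645
finger_force: 0.0
```

Run:
```python
from h import *
to(.6095,.302,.034)
a=cam('top');b=cam('side')
print(blobs(a,0,(.611,.300,.013)),blobs(b,0,(.611,.300,.013)))
```

```text
pos [0.606  0.299  0.1548] yaw 1.3966 shift [0.0042 0.0042 0.1208] F [-0.7 -0.4 -0.5] open 0.645 t 29.15
[(np.int32(535), [168.8, 175.2], [0, 0, 28, 28])] [(np.int32(730), [202.7, 273.4], [0, 0, 28, 28])]
```

>>> drive_tool([
  [[0, 0, 0], [0.003, 0.002, 0.04], 0.055],
  [[0, 0, 0], [0, 0, 0.04], 0.055],
  [[0, 0, 0], [0, 0, 0.04], 0.055],
  [[0, 0, 0], [0, 0, 0], 0.055],
  [[0, 0, 0], [0, 0, 0], 0.055],
])

```text
time: 29.88
eef_pos: [0.613, 0.3033, 0.0441]
tcp_rot: [0.766, 0.643, 0.002, 0.001]
contact_force: [1.1, 0.6, 0.8]
opening: 0.649
finger_force: 0.0
```

Run:
```python
from h import *
to(.6085,.302,.020)
b=cam('side')
f=lambda i,x0,y0,w,h:cv2.resize(i[y0:y0+h,x0:x0+w,::-1],(400,300),interpolation=cv2.INTER_CUBIC)
cv2.imwrite('pics/c8.png',f(b['image'],165,240,80,60))
```

```text
pos [0.613  0.3033 0.0441] yaw 1.3969 shift [-0.0021 -0.0043  0.0241] F [1.1 0.6 0.8] open 0.649 t 29.88
```

View pics/c8.png

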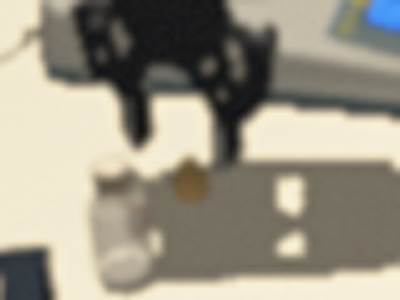

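The brass weight, at (190,182), is between the fingertips at (137,140) and (225,160). I'll shift slightly, descend and grip.

>>> drive_tool([
  [[0, 0, 0], [-0.001, -0.004, 0.012], 0.055],
  [[0, 0, 0], [0, 0, 0.011], 0.055],
  [[0, 0, 0], [0, 0, 0], 0.055],
  [[0, 0, 0], [0, 0, 0], 0.055],
  [[0, 0, 0], [0, 0, 0], 0.005],
])

```text
time: 30.55
eef_pos: [0.6078, 0.3025, 0.0185]
tcp_rot: [0.766, 0.643, 0.0, 0.0]
contact_force: [-0.0, -0.9, -0.2]
opening: 0.445
finger_force: 0.0
```

>>> drive_tool([
  [[0, 0, 0], [0, 0, 0], 0.005],
  [[0, 0, 0], [0, 0, 0], 0.005],
  [[0, 0, 0], [0, 0, 0], 0.005],
  [[0, 0, 0], [0, 0, 0], 0.005],
])

```text
time: 31.05
eef_pos: [0.6079, 0.3025, 0.0187]
tcp_rot: [0.766, 0.643, 0.001, 0.0]
contact_force: [0.1, 0.2, 3.1]
opening: 0.249
finger_force: 29.6
```

Run:
```python
from h import *
to(.6085,.302,.020);ins()
```

```text
pos [0.6079 0.3025 0.0187] yaw 1.3968 shift [-0.0004  0.0007 -0.0013] F [0.1 0.2 3.1] open 0.249 t 31.05
stand xy [-0.0017  0.4938] z 0.0187 F [0.  0.2] 3.1 op 0.249 t 31.05
```

>>> drive_tool([
  [[0, 0, 0], [0, 0, -0.05], 0.005],
  [[0, 0, 0], [0, 0, -0.06], 0.005],
  [[0, 0, 0], [0, 0, -0.06], 0.005],
  [[0, 0, 0], [0, -0.05, -0.03], 0.005],
  [[0, 0, 0], [0, -0.05, 0], 0.005],
])

```text
time: 31.68
eef_pos: [0.5095, 0.3204, 0.2219]
tcp_rot: [0.766, 0.643, 0.003, 0.001]
contact_force: [-0.3, 0.4, -0.3]
opening: 0.25
finger_force: 29.6
```

>>> drive_tool([
  [[0, 0, 0], [-0.055, 0.01, 0], 0.005],
  [[0, 0, 0], [-0.055, 0.01, 0], 0.005],
  [[0, 0, 0], [-0.055, 0.01, 0], 0.005],
  [[0, 0, 0], [-0.055, 0.01, 0], 0.005],
  [[0, 0, 0], [-0.055, 0.01, 0], 0.005],
])

```text
time: 32.3
eef_pos: [0.5098, 0.0387, 0.2175]
tcp_rot: [0.766, 0.643, -0.0, -0.0]
contact_force: [0.1, 0.1, -0.8]
opening: 0.25
finger_force: 29.7
```

>>> drive_tool([
  [[0, 0, 0], [-0.055, 0.01, 0], 0.005],
  [[0, 0, 0], [-0.055, 0.01, 0], 0.005],
  [[0, 0, 0], [-0.055, 0.01, 0], 0.005],
  [[0, 0, 0], [0, 0, 0], 0.005],
])

```text
time: 32.8
eef_pos: [0.511, -0.1306, 0.2176]
tcp_rot: [0.768, 0.641, -0.0, -0.0]
contact_force: [-0.3, 0.5, -0.3]
opening: 0.251
finger_force: 29.7
```

Run:
```python
from h import *
tos(0,.035,.036);ins()
```

```text
pos [ 0.511  -0.1306  0.2176] yaw 1.3913 shift [-0.0152  0.022   0.1816] F [-0.3  0.5 -0.3] open 0.251 t 32.8
stand xy [-0.0217  0.0503] z 0.2176 F [-0.4  0.5] -0.3 op 0.251 t 32.8
```

>>> drive_tool([
  [[0, 0, 0], [-0.015, 0.018, 0.03], 0.005],
  [[0, 0, 0], [0, 0, 0.06], 0.005],
  [[0, 0, 0], [0, 0, 0.06], 0.005],
  [[0, 0, 0], [0, 0, 0.031], 0.005],
  [[0, 0, 0], [0, 0, 0], 0.005],
])

```text
time: 33.42
eef_pos: [0.5247, -0.1434, 0.0343]
tcp_rot: [0.766, 0.643, -0.001, -0.003]
contact_force: [0.5, 0.8, -0.7]
opening: 0.243
finger_force: 30.8
```

>>> drive_tool([
  [[0, 0, 0], [0, 0, 0], 0.005],
  [[0, 0, 0], [0, 0, 0], 0.005],
])

```text
time: 33.67
eef_pos: [0.5279, -0.1456, 0.0391]
tcp_rot: [0.766, 0.643, 0.001, 0.001]
contact_force: [0.1, -0.8, -0.6]
opening: 0.248
finger_force: 30.8
```

Run:
```python
from h import *
tos(0,.035,.0307);ins()
```

```text
pos [ 0.5279 -0.1456  0.0391] yaw 1.3972 shift [-0.0036  0.0025  0.0084] F [ 0.1 -0.8 -0.6] open 0.248 t 33.67
stand xy [-0.0025  0.0386] z 0.0391 F [ 0.2 -0.7] -0.6 op 0.248 t 33.67
```

>>> drive_tool([
  [[0, 0, 0], [0, 0, 0.003], 0.005],
  [[0, 0, 0], [0, 0, 0.003], 0.005],
  [[0, 0, 0], [0, 0, 0], 0.005],
  [[0, 0, 0], [0, 0, 0], 0.005],
])

```text
time: 34.17
eef_pos: [0.5266, -0.1454, 0.0311]
tcp_rot: [0.766, 0.643, -0.0, -0.0]
contact_force: [-1.0, 0.0, 0.3]
opening: 0.25
finger_force: 30.8
```

>>> drive_tool([
  [[0, 0, 0], [0, 0, 0.001], 0.005],
  [[0, 0, 0], [0, 0, 0], 0.005],
])

```text
time: 34.42
eef_pos: [0.5268, -0.1455, 0.0302]
tcp_rot: [0.766, 0.643, 0.0, 0.0]
contact_force: [0.5, -0.0, 0.6]
opening: 0.248
finger_force: 30.8
```

Run:
```python
from h import *
ins()
```

```text
stand xy [-0.0036  0.0385] z 0.0302 F [0.5 0.1] 0.6 op 0.248 t 34.42
```

>>> drive_tool([
  [[0, 0, 0], [0, 0, 0.0005], 0.005],
  [[0, 0, 0], [0, 0, 0], 0.005],
  [[0, 0, 0], [0, 0, 0], 0.027],
  [[0, 0, 0], [0, 0, 0], 0.04],
  [[0, 0, 0], [0, 0, 0], 0.04],
])

```text
time: 35.05
eef_pos: [0.5266, -0.1453, 0.0294]
tcp_rot: [0.766, 0.643, -0.0, -0.0]
contact_force: [0.1, 0.8, -0.9]
opening: 0.47
finger_force: 0.0
```

>>> drive_tool([
  [[0, 0, 0], [0, 0, -0.02], 0.04],
  [[0, 0, 0], [0, 0, -0.05], 0.04],
  [[0, 0, 0], [0, 0, -0.06], 0.04],
  [[0, 0, 0], [0, -0.03, -0.06], 0.04],
  [[0, 0, 0], [-0.04, -0.03, -0.05], 0.04],
])

```text
time: 35.67
eef_pos: [0.4668, -0.1699, 0.2623]
tcp_rot: [0.765, 0.644, 0.001, 0.001]
contact_force: [0.5, -1.5, 1.0]
opening: 0.469
finger_force: 0.0
```

Run:
```python
from h import *
ins()
a=cam('top','t9');b=cam('side','s9')
f=lambda i,x0,y0,w,h:cv2.resize(i[y0:y0+h,x0:x0+w,::-1],(400,300),interpolation=cv2.INTER_CUBIC)
cv2.imwrite('pics/c9.png',np.vstack([np.hstack([f(a['image'],250,125,100,75),f(b['image'],220,165,80,60)]),np.hstack([f(a['image'],250,125,48,36),f(b['image'],190,170,60,45)])]))
```

```text
stand xy [-0.0584  0.004 ] z 0.2623 F [ 0.7 -1.4] 1.0 op 0.469 t 35.67
```

View pics/c9.png

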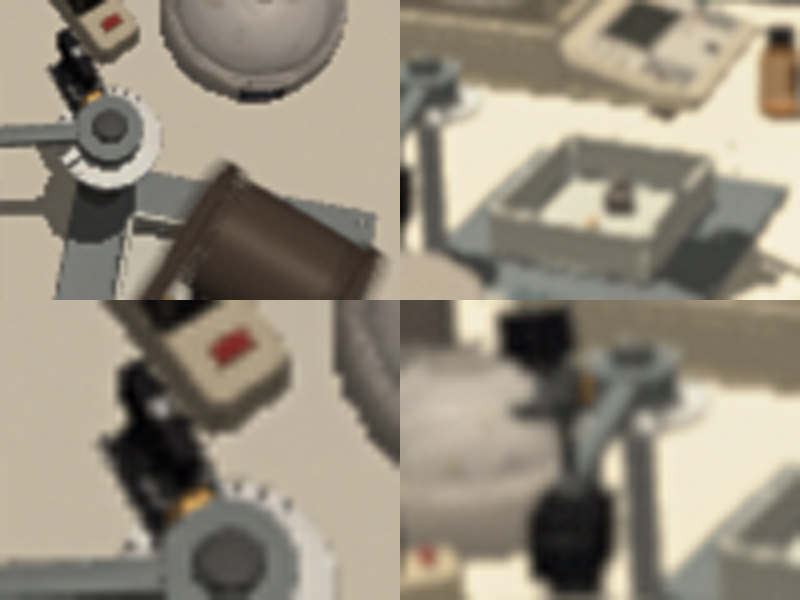

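Both weights stand upright in the box: grey at (622,192) in the upper-right panel, and brass partly hidden at (592,225). The knob is the black shape at about (160,455) in the lower-left panel, with the brass shoe at (190,500). In the side view the knob bar is at (535,335). I'll measure it now.

Run:
```python
from h import *
a=cam('top','t10');b=cam('side','s10')
pa=lambda u,v:(250+u/8.33-.5,125+(v-300)/8.33-.5); pb=lambda u,v:(190+(u-400)/6.67-.5,170+(v-300)/6.67-.5)
hub=onz(a,pa(230,560),.195);print('hub',hub.round(3),'shoe',onz(a,pa(190,500),.18).round(3))
print('two',[x for x in two(a,pa(160,455),b,pb(535,335))])
col=s2w(.104,.118);print('col',col)
k=s2w(.104+.057*.661,.118+.057*.75);print('k guess',k)
for z in(.2305,.1985): print(z,'top px',proj(a,[[*k,z]]).round(1),'side px',proj(b,[[*k,z]]).round(1))
for c,x0,y0,w,h in((a,260,130,18,24),(b,200,168,22,20)):
    g=c['image'].max(2)
    print(x0,y0)
    for r in g[y0:y0+h,x0:x0+w]: print(' '.join(f'{v:3d}' for v in r))
```

```text
hub [ 0.648 -0.086  0.195] shoe [ 0.677 -0.071  0.18 ]
two [array([ 0.69210681, -0.05710467,  0.20893415]), np.float64(0.012068957994440658)]
col [ 0.6466276  -0.08591755]
k guess [ 0.69117226 -0.05038037]
0.2305 top px [[266.4 139.2]] side px [[210.5 170.6]]
0.1985 top px [[266.2 142.6]] side px [[211.1 178.3]]
260 130
194 193 193 194 196 185 115  76  75  91 140 170 172 171 168 145 129 127
193 193 193 195 197 193 177  90  74  77 100 149 171 171 166 128 124 122
193 193 195 196 181 116  71  63  77  75  79 112 160 173 173 161 115 119
193 193 195 185  93  40  25  47  95  79  75  80 122 168 173 167 144 167
193 194 195 186  74  20  27  29  49  85  77  75  93 145 169 172 169 171
193 193 196 187  73  14  22  26  27  46  75  74  77 103 151 170 172 173
193 193 196 185  68   3  17  33  54  78  96  81  74  79 112 153 167 162
193 193 194 189 118  30   9  51 119 144  96 100  80  74  80 103 109 105
192 193 194 197 184  62   5  37  98 142  86  71  82  75  75  75  73  80
193 194 196 197 184  74  12  10  35  57  38  26  40  73  74  67  67  76
194 195 189 184 119  35   5   6  13  23  32  27  43  97 10
[... 2017 characters left out ...]
 161 164 174 178 180 171 141 103  74  52  39  40  50  65  72  92 111 122 126 128 123
177 178 180 187 192 194 188 175 151 125  87  61  55  58  65  65  72  97 110 104 109 114
194 194 194 197 194 195 193 189 181 157 110  80  67  66  65  59  62  88  99  87  87 105
199 200 198 198 194 193 192 190 184 162 115  85  76  71  68  60  61  82  98  85  87 114
202 200 200 198 196 193 185 178 169 144 108  84  76  69  65  59  58  78  93  89 105 128
203 203 201 200 198 187 167 146 130 108  89  78  69  57  54  48  50  68  87  97 121 136
204 203 201 199 195 181 146 111  85  72  70  68  63  52  45  45  56  80  99 114 133 137
202 200 198 196 192 182 157 119  95  86  83  82  72  57  47  52  78 111 131 132 136 133
```

Run:
```python
from h import *
a=cv2.imread('pics/t10.png');b=cv2.imread('pics/s10.png')
g=lambda i:np.clip(255*(i/255.)**.5,0,255).astype(np.uint8)
f=lambda i,x0,y0,w,h:cv2.resize(g(i[y0:y0+h,x0:x0+w]),(400,400),interpolation=cv2.INTER_CUBIC)
cv2.imwrite('pics/c10.png',np.hstack([f(a,254,126,32,32),f(b,194,160,32,32)]))
```

```text
(no output)
```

View pics/c10.png

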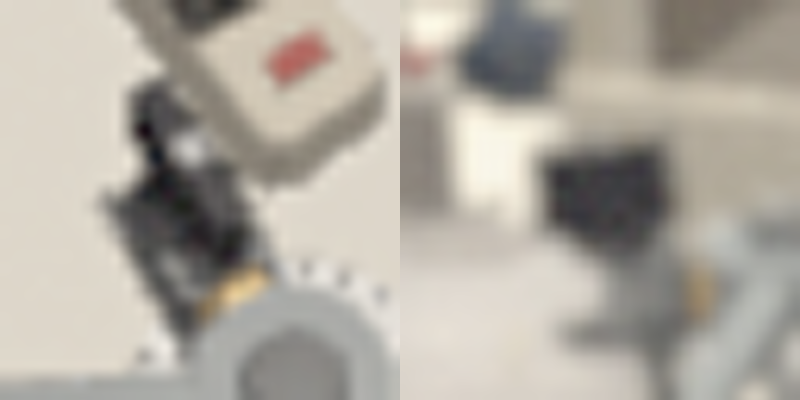

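The knob reads in the top panel as a diagonal black bar from about (130,85) to (235,195), with a highlight at its centre (185,145). That puts it near (0.6965, -0.057), with the bar at about 40° in world. I'll turn the tool to match and go above it.

>>> drive_tool([
  [[0, 0, 0.16], [0, 0, -0.02], 0.045],
  [[0, 0, 0.16], [0, 0, -0.02], 0.045],
  [[0, 0, 0.16], [0, 0, 0], 0.045],
  [[0, 0, 0.16], [0, 0, 0], 0.045],
  [[0, 0, 0], [0, 0, 0], 0.045],
])

```text
time: 36.5
eef_pos: [0.4667, -0.1699, 0.2972]
tcp_rot: [0.929, 0.371, -0.001, -0.002]
contact_force: [0.4, 0.4, 0.5]
opening: 0.529
finger_force: 0.0
```

Run:
```python
from h import *
to(.6965,-.057,.29)
a=cam('top')
print(onz(a,(268.8,137.1),.2305))
```

```text
pos [ 0.4667 -0.1699  0.2972] yaw 0.7595 shift [0.2444 0.0764 0.0067] F [0.4 0.4 0.5] open 0.529 t 36.5
[ 0.69845265 -0.05798267  0.2305    ]
```

>>> drive_tool([
  [[0, 0, 0], [0.05, 0.015, 0], 0.045],
  [[0, 0, 0], [0.05, 0.015, 0], 0.045],
  [[0, 0, 0], [0.05, 0.016, 0], 0.045],
  [[0, 0, 0], [0.05, 0.016, 0], 0.045],
  [[0, 0, 0], [0.045, 0.015, 0], 0.045],
])

```text
time: 37.17
eef_pos: [0.6993, -0.057, 0.2979]
tcp_rot: [0.929, 0.371, -0.001, -0.001]
contact_force: [0.4, -0.8, 0.0]
opening: 0.528
finger_force: 0.0
```

>>> drive_tool([
  [[0, 0, 0], [0, 0, 0.025], 0.045],
  [[0, 0, 0], [0, 0, 0], 0.045],
  [[0, 0, 0], [0, 0, 0], 0.045],
])

```text
time: 37.55
eef_pos: [0.6977, -0.0586, 0.2745]
tcp_rot: [0.929, 0.37, -0.0, -0.0]
contact_force: [-0.2, 0.3, -0.3]
opening: 0.532
finger_force: 0.0
```

Run:
```python
from h import *
to(.697,-.057,.219)
b=cam('side','s11')
f=lambda i,x0,y0,w,h:cv2.resize(i[y0:y0+h,x0:x0+w,::-1],(480,360),interpolation=cv2.INTER_CUBIC)
cv2.imwrite('pics/c11.png',f(b['image'],190,140,48,36))
for p in ((.697,-.057,.2305),(.697,-.057,.247)): print(proj(b,[p]).round(1))
g=b['image'].max(2)
for r in g[160:184,198:226]: print(' '.join(f'{v:3d}' for v in r))
```

```text
pos [ 0.6977 -0.0586  0.2745] yaw 0.7576 shift [ 0.0006 -0.0016  0.0555] F [-0.2  0.3 -0.3] open 0.532 t 37.55
[[209.6 169.9]]
[[209.3 165.9]]
192 164 113  67  59  52  40  38  44  47  65  75  61  36  26  35  51  55  62  59  60  59  56  60  65  74  82  91
220 170 105  63  57  52  46  59  70  71  82  81  62  36  26  34  48  59  59  58  59  58  60  66  76  88  96 101
191 130  73  54  52  53  53  64  75  84  93  85  61  35  27  35  49  54  60  60  58  61  67  79  89  97 100 102
129  72  45  46  46  48  47  52  62  83  99  96  72  49  41  54  64  60  58  57  64  73  84  91  97 103 104 101
 80  36  35  39  41  40  40  43  55  89 117 119  98  82  78  87  90  71  61  64  75  88  97  99 102 102 102 102
 88  34  31  34  37  38  36  40  71 112 142 148 138 129 124 121 114  94  81  88  95 100 101 103 102 102 101 102
103  57  35  32  35  36  33  47  90 132 157 163 164 165 160 153 139 125 122 126 128 126 123 123 121 116 115 110
128 113  93  64  46  42  45  63 100 134 153 159 165 168 168 162 155 151 152 157 160 160 157 157 156 148 142 136
163 184 173 136 116 111 112 118 128 136 139 141 142 146 146 1
[... 1030 characters left out ...]
 124 109  92  76  72  69  69
148 150 153 158 170 167 140  98  66  45  20  15  15  15  18  19  33  61 102 124 124 109  87  68  59  54  57  53
157 158 158 158 160 161 153 140 126  94  53  28  18  19  19  22  36  61  97 113 101  84  69  63  63  62  64  62
164 161 162 163 167 173 178 179 171 142 102  72  47  32  32  31  36  53  73  90  85  70  66  64  66  69  68  68
177 178 176 179 181 188 193 193 190 177 151 126  87  61  51  43  44  48  60  77  84  74  67  69  67  68  69  69
192 192 193 193 194 195 194 195 193 190 180 156 113  79  67  59  59  54  59  83  92  80  70  69  68  68  68  68
198 200 201 199 197 196 195 193 191 188 183 161 116  85  73  70  68  60  62  85  96  84  67  70  66  67  67  71
```

>>> drive_tool([
  [[0, 0, 0], [0, 0, 0.02], 0.045],
  [[0, 0, 0], [0, 0, 0.01], 0.045],
  [[0, 0, 0], [0, 0, 0.006], 0.045],
  [[0, 0, 0], [0, 0, 0], 0.045],
])

```text
time: 38.1
eef_pos: [0.6975, -0.0585, 0.2377]
tcp_rot: [0.929, 0.369, -0.001, -0.0]
contact_force: [-0.2, 0.2, -0.0]
opening: 0.53
finger_force: 0.0
```

>>> drive_tool([
  [[0, 0, 0], [0, 0, 0.006], 0.045],
  [[0, 0, 0], [0, 0, 0.006], 0.045],
  [[0, 0, 0], [0, 0, 0], 0.045],
])

```text
time: 38.48
eef_pos: [0.6976, -0.0584, 0.2258]
tcp_rot: [0.929, 0.369, -0.001, -0.0]
contact_force: [-0.3, 0.2, -0.5]
opening: 0.524
finger_force: 0.0
```

Run:
```python
from h import *
to(.697,-.057,.219)
```

```text
pos [ 0.6976 -0.0584  0.2258] yaw 0.7568 shift [ 0.0006 -0.0014  0.0068] F [-0.3  0.2 -0.5] open 0.524 t 38.48
```

>>> drive_tool([
  [[0, 0, 0], [0, 0, 0.005], 0.045],
  [[0, 0, 0], [0, 0, 0], 0.045],
  [[0, 0, 0], [0, 0, 0], 0.032],
  [[0, 0, 0], [0, 0, 0], 0.032],
], grip_force=20)

```text
time: 38.98
eef_pos: [0.6981, -0.0586, 0.222]
tcp_rot: [0.929, 0.369, 0.0, 0.0]
contact_force: [-0.0, 0.1, -0.1]
opening: 0.379
finger_force: 0.0
```

>>> drive_tool([
  [[0, 0, 0], [0, 0, 0], 0.022],
  [[0, 0, 0], [0, 0, 0], 0.022],
])

```text
time: 39.22
eef_pos: [0.698, -0.0585, 0.2218]
tcp_rot: [0.929, 0.369, 0.0, 0.0]
contact_force: [0.1, 0.5, 0.6]
opening: 0.254
finger_force: 0.0
```

>>> drive_tool([
  [[0, 0, 0], [0, 0, 0], 0.004],
  [[0, 0, 0], [0, 0, 0], 0.004],
  [[0, 0, 0], [0, 0, 0], 0.004],
])

```text
time: 39.6
eef_pos: [0.6966, -0.0574, 0.2218]
tcp_rot: [0.929, 0.369, -0.002, -0.002]
contact_force: [-4.6, 3.3, 1.8]
opening: 0.177
finger_force: 18.0
```

Run:
```python
from h import *
to(.697,-.057,.219);s=ctrl.get_state();print(np.round(s['wrist_torque'],2),s['finger_force'])
```

```text
pos [ 0.6966 -0.0574  0.2218] yaw 0.7562 shift [ 0.0006 -0.      0.0028] F [-4.6  3.3  1.8] open 0.177 t 39.6
[ 0.44  0.8  -0.18] 17.970364149659872
```

Gripped on the bar at about 15 mm. The small offset shows the axis at (0.6966, -0.0574). I'll centre on it, grip firmer, and turn anticlockwise.

>>> drive_tool([
  [[0, 0, 0], [0, -0.002, 0.002], 0.004],
  [[0, 0, 0], [0, 0, 0], 0.004],
  [[0, 0, -0.15], [0, 0, 0], 0.004],
  [[0, 0, -0.15], [0, 0, 0], 0.004],
  [[0, 0, -0.15], [0, 0, 0], 0.004],
], grip_force=60)

```text
time: 40.22
eef_pos: [0.6963, -0.0573, 0.222]
tcp_rot: [0.822, 0.569, -0.0, 0.0]
contact_force: [-3.9, -0.8, 6.8]
opening: 0.14
finger_force: 62.3
```

Run:
```python
from h import *
to(.697,-.057,.219);s=ctrl.get_state();print(np.round(s['wrist_torque'],2),s['finger_force'])
```

```text
pos [ 0.6963 -0.0573  0.222 ] yaw 1.2113 shift [0.0005 0.0006 0.003 ] F [-3.9 -0.8  6.8] open 0.14 t 40.23
[ 0.11  0.84 -0.15] 62.26883053779602
```

>>> drive_tool([
  [[0, 0, -0.15], [0, 0, -0.001], 0.004],
  [[0, 0, -0.15], [0, 0, 0], 0.004],
  [[0, 0, -0.15], [0, 0, 0], 0.004],
  [[0, 0, -0.15], [0, 0, 0], 0.004],
  [[0, 0, 0], [0, 0, 0], 0.004],
])

```text
time: 40.85
eef_pos: [0.6959, -0.0574, 0.222]
tcp_rot: [0.619, 0.785, -0.001, -0.0]
contact_force: [-5.1, -1.0, 5.9]
opening: 0.135
finger_force: 62.0
```

Run:
```python
from h import *
to(.697,-.057,.219);s=ctrl.get_state();print(np.round(s['wrist_torque'],2),s['finger_force'])
```

```text
pos [ 0.6959 -0.0574  0.222 ] yaw 1.8057 shift [0.0001 0.0011 0.003 ] F [-5.1 -1.   5.9] open 0.135 t 40.85
[-0.02  0.95  0.06] 61.990479826927185
```

>>> drive_tool([
  [[0, 0, -0.1], [0, 0, 0], 0.004],
  [[0, 0, -0.1], [0, 0, 0], 0.004],
  [[0, 0, 0], [0, 0, 0], 0.004],
])

```text
time: 41.22
eef_pos: [0.6959, -0.0574, 0.222]
tcp_rot: [0.538, 0.843, -0.001, -0.001]
contact_force: [-5.6, -0.8, 4.8]
opening: 0.143
finger_force: 62.0
```

Run:
```python
from h import *
to(.697,-.057,.219);s=ctrl.get_state();print(np.round(s['wrist_torque'],2),s['finger_force'])
```

```text
pos [ 0.6959 -0.0574  0.222 ] yaw 2.0052 shift [-0.0001  0.0012  0.003 ] F [-5.6 -0.8  4.8] open 0.143 t 41.23
[-0.08  0.96  0.06] 62.04804003238678
```

>>> drive_tool([
  [[0, 0, -0.1], [0, 0, 0], 0.004],
  [[0, 0, 0], [0, 0, 0], 0.004],
  [[0, 0, 0], [0, 0, 0], 0.04],
  [[0, 0, 0], [0, 0, 0], 0.045],
  [[0, 0, 0], [0, 0, 0], 0.045],
])

```text
time: 41.85
eef_pos: [0.6967, -0.057, 0.2203]
tcp_rot: [0.495, 0.869, -0.0, 0.0]
contact_force: [0.1, 0.0, 0.4]
opening: 0.524
finger_force: 0.0
```

>>> drive_tool([
  [[0, 0, 0], [0, 0, -0.04], 0.045],
  [[0, 0, 0], [0, 0, -0.04], 0.045],
  [[0, 0, 0], [0, 0, 0], 0.045],
])

```text
time: 42.22
eef_pos: [0.6985, -0.0574, 0.3063]
tcp_rot: [0.495, 0.869, 0.001, 0.005]
contact_force: [-0.0, -0.5, 0.6]
opening: 0.528
finger_force: 0.0
```

Run:
```python
from h import *
s=ctrl.get_state();print(np.round(s['qpos'],2))
a=cv2.imread('pics/t10.png').max(2)
for r in a[148:166,222:246]: print(' '.join(f'{v:3d}' for v in r))
A=cam('top')
print(onz(A,(229.4,156.1),.234))
for th in (93,95,97): print(th,proj(A,[[.6466+.157*np.cos(np.radians(th)),-.0859+.157*np.sin(np.radians(th)),.234]]).round(1))
to(.6466+.157*np.cos(np.radians(95.2)),-.0859+.157*np.sin(np.radians(95.2)),.217)
```

```text
[-0.23  0.3   1.45 -0.    1.38 -0.76]
155 156 156 156 157 157 157 156 156 155 152 150 152 152 151 151 152 152 153 152 151 152 151 137
155 157 156 157 156 157 156 157 157 156 151 141 150 151 151 152 152 153 153 153 151 151 151 142
157 156 155 156 157 157 157 157 156 157 156 154 150 149 151 151 153 153 153 152 151 151 151 142
157 155 157 156 156 156 156 157 157 157 156 156 154 139 147 148 153 153 153 151 152 152 151 144
156 156 156 156 157 157 159 158 156 158 156 157 157 154 149 128 150 153 152 152 152 152 151 144
157 158 157 157 158 153 151 153 159 159 158 158 158 158 157 147 152 153 153 152 151 151 152 143
158 158 159 159 154 106  86 112 151 153 153 152 152 152 155 156 151 151 153 152 152 152 151 139
159 151 152 154 147  84  75  79  81  76  70  52  52  62 112 157 156 152 152 152 152 153 152 140
144  67  54  54  56  60  73  52  32  33  32  26  25  31  69 151 158 154 150 150 150 150 147 136
 84  28  25  28  28  35  33  27  32  63  54  54  55  61  64 105 135 127 120 121 123 126 110 108
101  34  28  32  39  60  30  26  59 134 109 108 109 109 106 106 108 107 107 106 108 110 109 110
103  3
[... 164 characters left out ...]
6 115 114 115 114 113
150  51  32  35  36  39  48  73 142 127 105 103 104  97  92  87  86  83  85  81  76  82  80  75
153  52  33  35  35  17  25  38  61  55  49  47  49  46  41  47  91  98 118 119 121 148 150 139
153  52  33  39  36  18  11  10  17  24  36  38  39  38  17  65 155 158 157 153 139 152 154 143
152  53  35  39  40  37  20  20  39  39  41  43  42  40  27  67 158 160 159 159 155 153 150 141
153  52  34  37  39  41  39  42  43  42  42  42  42  40  28  67 157 159 158 158 156 150 151 143
[0.63262403 0.06537749 0.234     ]
93 [[227.7 154.3]]
95 [[227.8 156. ]]
97 [[227.9 157.7]]
pos [ 0.6975 -0.0571  0.3032] yaw 2.1069 shift [0.1433 0.0089 0.0857] F [ 0.3 -0.3 -0.9] open 0.53 t 42.27
```

>>> drive_tool([
  [[0, 0, 0], [0.05, 0.003, 0], 0.045],
  [[0, 0, 0], [0.05, 0.003, 0], 0.045],
  [[0, 0, 0], [0.043, 0.003, 0], 0.045],
  [[0, 0, 0], [0, 0, 0.03], 0.045],
  [[0, 0, 0], [0, 0, 0], 0.045],
])

```text
time: 42.9
eef_pos: [0.6288, 0.0711, 0.2657]
tcp_rot: [0.494, 0.869, -0.002, -0.004]
contact_force: [0.1, 0.1, -0.1]
opening: 0.525
finger_force: 0.0
```

>>> drive_tool([
  [[0, 0, 0], [0, 0, 0.02], 0.045],
  [[0, 0, 0], [0, 0, 0.01], 0.045],
  [[0, 0, 0], [0, 0, 0.01], 0.045],
  [[0, 0, 0], [0, 0, 0], 0.045],
])

```text
time: 43.4
eef_pos: [0.6309, 0.0702, 0.2295]
tcp_rot: [0.495, 0.869, -0.0, -0.001]
contact_force: [1.1, 0.2, -1.3]
opening: 0.525
finger_force: 0.0
```

Run:
```python
from h import *
A=cam('top')
for p in((234,159.4),(244,159.3)):
    v=onz(A,p,.185)[:2]-[.6466,-.0859];print(np.degrees(np.arctan2(v[1],v[0])))
to(.6466+.157*np.cos(np.radians(95.2)),-.0859+.157*np.sin(np.radians(95.2)),.217)
```

```text
94.04122518275423
94.8526557885384
pos [0.6312 0.0703 0.2304] yaw 2.1065 shift [-0.0004  0.0011  0.0134] F [ 0.6 -0.2 -0.1] open 0.528 t 43.45
```

>>> drive_tool([
  [[0, 0, 0], [0, 0.001, 0.006], 0.045],
  [[0, 0, 0], [0, 0, 0.006], 0.045],
  [[0, 0, 0], [0, 0, 0], 0.045],
  [[0, 0, 0], [0, 0, 0], 0.025],
  [[0, 0, 0], [0, 0, 0], 0.025],
], grip_force=25)

```text
time: 44.08
eef_pos: [0.6322, 0.071, 0.219]
tcp_rot: [0.495, 0.869, 0.0, 0.0]
contact_force: [-0.3, -0.1, 1.1]
opening: 0.295
finger_force: 0.0
```

>>> drive_tool([
  [[0, 0, 0], [0, 0, 0], 0.003],
  [[0, 0, 0], [0, 0, 0], 0.003],
  [[0, 0, 0], [0, 0, 0], 0.003],
])

```text
time: 44.45
eef_pos: [0.6323, 0.0712, 0.2191]
tcp_rot: [0.495, 0.869, 0.0, 0.0]
contact_force: [0.6, 1.2, 0.9]
opening: 0.132
finger_force: 24.9
```

```bash
cat >> h.py <<'E'
COL=s2w(.104,.118)
def arc(a0,a1,n,psi):
    P=[COL+.157*np.array([np.cos(np.radians(t)),np.sin(np.radians(t))]) for t in np.linspace(a0,a1,n+1)]
    for i in range(n):
        d=P[i+1]-P[i];print(np.round([np.cos(psi)*d[0]+np.sin(psi)*d[1],np.sin(psi)*d[0]-np.cos(psi)*d[1]],4))
E
python3 - <<'E'
from h import *
d=to(*T0,.217);s=ctrl.get_state();v=s['eef_pos'][:2]-COL;t=np.degrees(np.arctan2(v[1],v[0]));print(t,np.linalg.norm(v),np.degrees(np.arctan2(*(T0-COL)[::-1]))+360)
R=Ro.from_quat(s['tcp_rot']).as_matrix();arc(t,218.6,9,np.arctan2(R[1,0],R[0,0]))
E
```

```text
pos [0.6323 0.0712 0.2191] yaw 2.1068 shift [-0.164  -0.2238  0.0019] F [0.6 1.2 0.9] open 0.132 t 44.45
95.19911574382117 0.15778963036272511 218.58170743777694
[ 0.012  -0.0355]
[ 0.0032 -0.0373]
[-0.0057 -0.037 ]
[-0.0143 -0.0346]
[-0.0221 -0.0302]
[-0.0287 -0.0241]
[-0.0336 -0.0167]
[-0.0366 -0.0082]
[-0.0375  0.0007]
```

The pin is gripped. I'll test that the boom moves freely with the first small arc steps.

>>> drive_tool([
  [[0, 0, 0], [0.006, -0.018, 0], 0.003],
  [[0, 0, 0], [0.006, -0.0175, 0], 0.003],
  [[0, 0, 0], [0, 0, 0], 0.003],
])

```text
time: 44.82
eef_pos: [0.5948, 0.0639, 0.2191]
tcp_rot: [0.494, 0.869, 0.001, -0.001]
contact_force: [-0.9, 3.8, 1.8]
opening: 0.131
finger_force: 25.2
```

>>> drive_tool([
  [[0, 0, 0], [0.002, -0.0185, 0], 0.003],
  [[0, 0, 0], [0.001, -0.0188, 0], 0.003],
  [[0, 0, 0], [-0.002, -0.0185, 0], 0.003],
  [[0, 0, 0], [-0.0037, -0.0185, 0], 0.003],
  [[0, 0, 0], [0, 0, 0], 0.003],
])

```text
time: 45.45
eef_pos: [0.5321, 0.0218, 0.219]
tcp_rot: [0.495, 0.869, -0.0, -0.0]
contact_force: [-2.4, 2.9, 4.1]
opening: 0.129
finger_force: 25.6
```

```bash
cat >> h.py <<'E'
def boom():
    s=ctrl.get_state();v=s['eef_pos'][:2]-COL;t=np.degrees(np.arctan2(v[1],v[0]))%360
    R=Ro.from_quat(s['tcp_rot']).as_matrix();psi=np.arctan2(R[1,0],R[0,0])
    print('ang',t,'r',np.linalg.norm(v),'psi',psi,'F',np.round(s['contact_force'],1),'ff',s['finger_force'],'op',s['opening'])
    return t,psi
E
python3 - <<'E'
from h import *
t,p=boom();arc(t,218.6,7,p);to(*T0,.219)
E
```

```text
ang 136.73532583332522 r 0.15723271276648393 psi 2.105056771537619 F [-2.4  2.9  4.1] ff 25.562259256839752 op 0.12920515999955495
[-0.012  -0.0297]
[-0.0177 -0.0266]
[-0.0228 -0.0225]
[-0.0268 -0.0174]
[-0.0298 -0.0116]
[-0.0315 -0.0053]
[-0.032   0.0012]
pos [0.5321 0.0218 0.219 ] yaw 2.1051 shift [-1.729e-01 -1.121e-01  1.000e-04] F [-2.4  2.9  4.1] open 0.129 t 45.45
```

The boom is free and tracking at the right radius. I'll carry on round.

>>> drive_tool([
  [[0, 0, 0], [-0.0055, -0.015, 0], 0.003],
  [[0, 0, 0], [-0.0065, -0.0147, 0], 0.003],
  [[0, 0, 0], [-0.0085, -0.0136, 0], 0.003],
  [[0, 0, 0], [-0.0092, -0.013, 0], 0.003],
  [[0, 0, 0], [-0.011, -0.0117, 0], 0.003],
])

```text
time: 46.08
eef_pos: [0.4952, -0.0481, 0.2189]
tcp_rot: [0.495, 0.869, 0.0, 0.001]
contact_force: [1.4, 2.5, 3.5]
opening: 0.129
finger_force: 25.6
```

>>> drive_tool([
  [[0, 0, 0], [-0.0118, -0.0108, 0], 0.003],
  [[0, 0, 0], [-0.0132, -0.0092, 0], 0.003],
  [[0, 0, 0], [-0.0136, -0.0082, 0], 0.003],
  [[0, 0, 0], [0, 0, 0], 0.003],
  [[0, 0, 0], [0, 0, 0], 0.003],
])

```text
time: 46.7
eef_pos: [0.4907, -0.0951, 0.2188]
tcp_rot: [0.495, 0.869, -0.001, 0.0]
contact_force: [-2.7, -1.7, 4.4]
opening: 0.132
finger_force: 25.8
```

Run:
```python
from h import *
t,p=boom();arc(t,218.6,6,p);to(*T0,.219)
```

```text
ang 183.3620512766475 r 0.15620859585273517 psi 2.105943416205265 F [-2.7 -1.7  4.4] ff 25.844148695468903 op 0.13151294899500632
[-0.0147 -0.0066]
[-0.0153 -0.0051]
[-0.0157 -0.0035]
[-0.016  -0.0019]
[-0.0161 -0.0002]
[-0.016   0.0014]
pos [ 0.4907 -0.0951  0.2188] yaw 2.1059 shift [-0.0933 -0.017  -0.0001] F [-2.7 -1.7  4.4] open 0.132 t 46.7
```

>>> drive_tool([
  [[0, 0, 0], [-0.0147, -0.0066, 0], 0.003],
  [[0, 0, 0], [-0.0153, -0.0051, 0], 0.003],
  [[0, 0, 0], [-0.0157, -0.0035, 0], 0.003],
  [[0, 0, 0], [-0.016, -0.0019, 0], 0.003],
  [[0, 0, 0], [-0.016, 0, 0], 0.003],
])

```text
time: 47.32
eef_pos: [0.5144, -0.1708, 0.2188]
tcp_rot: [0.494, 0.869, -0.002, -0.002]
contact_force: [-6.3, -1.4, 8.2]
opening: 0.133
finger_force: 26.3
```

>>> drive_tool([
  [[0, 0, 0], [-0.0155, 0.0012, 0], 0.003],
  [[0, 0, 0], [0, 0, 0], 0.003],
  [[0, 0, 0], [0, 0, 0], 0.003],
])

```text
time: 47.7
eef_pos: [0.5236, -0.1846, 0.2188]
tcp_rot: [0.495, 0.869, -0.003, -0.001]
contact_force: [-5.6, -5.6, 4.9]
opening: 0.13
finger_force: 26.2
```

Run:
```python
from h import *
t,p=boom();to(*T0,.219)
```

```text
ang 218.7572002705724 r 0.1577033341823586 psi 2.1069895758400787 F [-5.6 -5.6  4.9] ff 26.15539401769638 op 0.13044516729894637
pos [ 0.5236 -0.1846  0.2188] yaw 2.107 shift [ 0.0005  0.0003 -0.0002] F [-5.6 -5.6  4.9] open 0.13 t 47.7
```

>>> drive_tool([
  [[0, 0, 0], [0, 0, 0], 0.02],
  [[0, 0, 0], [0, 0, 0], 0.04],
  [[0, 0, 0], [0, 0, -0.03], 0.045],
  [[0, 0, 0], [0, 0, -0.04], 0.045],
  [[0, 0, 0], [0, 0, -0.02], 0.045],
])

```text
time: 48.32
eef_pos: [0.5253, -0.1826, 0.3107]
tcp_rot: [0.494, 0.869, 0.0, 0.001]
contact_force: [-0.2, -0.4, -0.1]
opening: 0.527
finger_force: 0.0
```

>>> drive_tool([
  [[0, 0, 0], [-0.05, -0.01, 0], 0.045],
  [[0, 0, 0], [-0.05, -0.01, 0], 0.045],
  [[0, 0, 0], [-0.05, -0.01, 0], 0.045],
  [[0, 0, 0], [-0.05, -0.01, 0], 0.045],
  [[0, 0, 0], [0, 0, 0], 0.045],
])

```text
time: 48.95
eef_pos: [0.5922, -0.3777, 0.3054]
tcp_rot: [0.496, 0.868, 0.0, -0.002]
contact_force: [0.1, 0.0, -0.1]
opening: 0.53
finger_force: 0.0
```

Run:
```python
from h import *
a=cam('top','t12');b=cam('side','s12')
f=lambda i,x0,y0,w,h:cv2.resize(i[y0:y0+h,x0:x0+w,::-1],(400,400),interpolation=cv2.INTER_CUBIC)
cv2.imwrite('pics/c12.png',np.vstack([np.hstack([f(a['image'],260,130,50,50),f(b['image'],200,155,70,70)]),np.zeros((200,800,3),np.uint8)])[:400])
p=lambda d,r,z:proj(a,[[*(COL+r*np.array([np.cos(np.radians(d)),np.sin(np.radians(d))])),z]])[0].round(1)
print('mark',p(128.6,.04,.162),'pin',p(218.6,.157,.234),'hub',p(0,0,.19),'mark in crop',(p(128.6,.04,.162)-[260,130]+.5)*8)
```

```text
mark [267.  166.2] pin [309.2 191. ] hub [276.9 156.6] mark in crop [ 60.  293.6]
```

View pics/c12.png

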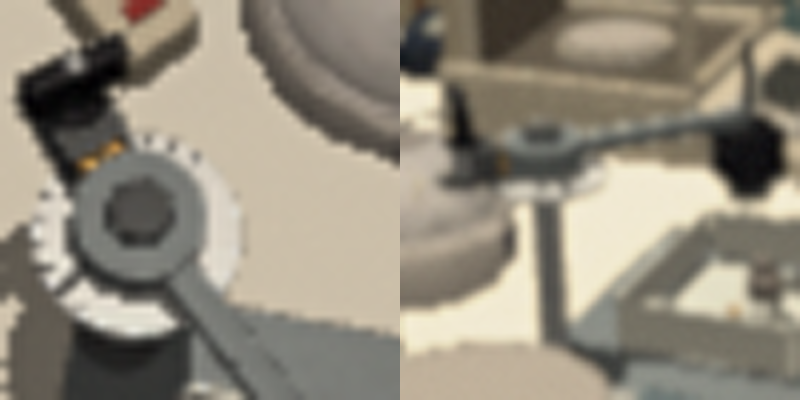

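The knob bar has turned: it now runs from (30,90) to (120,50). On the dial only one long dark line shows, at (70,285), where the pointer and the long line fall together. I'll check the angle numerically.

Run:
```python
from h import *
i=cv2.imread('pics/t12.png');a=cam('top')
g=i.max(2)
print('c262 r158');
for r in g[158:172,262:278]: print(' '.join(f'{v:3d}' for v in r))
# dark line pixels on the dial ring as world angles
for z in (.162,.165):
    for (x,y) in np.argwhere(g[158:172,262:276].T<110):
        w=onz(a,(262+x,158+y),z)[:2]-COL;R=np.hypot(*w)
        if .031<R<.047: print(z,262+x,158+y,g[158+y,262+x],'r',R.round(4),'ang',np.degrees(np.arctan2(w[1],w[0])).round(1))
# boom bar: bluish-grey cross-sections along its length
for r in (.06,.08,.10,.12):
    row=[]
    for t in range(208,231):
        d=np.radians(t);p=proj(a,[[*(COL+r*np.array([np.cos(d),np.sin(d)])),.185]]).astype(np.float32)
        row.append(int(cv2.remap(g,p[:,:1].copy(),p[:,1:].copy(),cv2.INTER_LINEAR)[0,0]))
    print(r,row)
```

```text
c262 r158
116 128 211 216 219 209 104  93 123 125 120  73  75  73  79  83
 93 120 209 219 222 212 103  76 122 125 125 116  79  46  48  63
 93  98 134 190 220 212 102  63 119 125 124 125 116  70  61  70
 96 110 174 221 225 215 127  70  80 117 126 127 126 123 124 126
 96 105 157 212 217 226 211 107  52  85 119 125 125 126 126 127
 96  93  91 108 150 221 212 123  49  49  75 111 120 122 124 127
 96  96 102 154 218 213 149  96  96  67  48  54  76 101 112 124
 96  96  96 122 206 152  87 130 207 131  78  56  50  50  51  54
 98  95  95  98 118  93 150 217 228 211 131 118 109  70  57  59
127  96  96  97 105 150 211 221 221 224 220 221 212 131 119 120
184 108  96  95  96 108 158 179 194 222 223 223 224 221 221 222
119  95  95  96  96  96 107 146 209 220 225 223 223 223 223 223
107  95  96  97  96  96  91  67  91 153 213 217 219 223 224 223
 93  95  97  97  97  98  93  50  33  55  88 123 157 189 214 207
0.162 263 160 98 r 0.0451 ang 94.8
0.162 263 162 105 r 0.0461 ang 103.4
0.162 263 163 93 r 0.047 ang 107.6
0.162 264 163 91 r 0.0438 ang 108.8
0.162 264 164 102 r 0.045 ang 113.0
0.162 264 165 9
[... 870 characters left out ...]
r 0.0448 ang 135.6
0.165 268 165 87 r 0.0355 ang 127.6
0.165 268 169 107 r 0.0452 ang 141.6
0.165 269 170 67 r 0.046 ang 147.5
0.165 270 170 91 r 0.0443 ang 151.1
0.165 271 171 55 r 0.0458 ang 156.8
0.165 272 171 88 r 0.0446 ang 160.7
0.06 [102, 92, 86, 94, 105, 116, 123, 124, 124, 124, 123, 122, 120, 119, 118, 116, 114, 115, 118, 123, 126, 132, 142]
0.08 [143, 125, 109, 94, 89, 97, 111, 121, 123, 122, 122, 120, 118, 115, 112, 111, 115, 122, 125, 127, 129, 129, 128]
0.1 [87, 75, 62, 57, 58, 78, 104, 116, 122, 122, 119, 117, 114, 110, 113, 119, 123, 124, 124, 125, 126, 126, 126]
0.12 [204, 205, 203, 197, 156, 103, 95, 112, 120, 121, 119, 118, 109, 88, 73, 75, 79, 111, 160, 174, 151, 130, 125]
```

The fused line lies at about 128°, matching the expected 128.6°, and the boom bar is at about 218°, against an expected 218.6°. The boom is where it belongs, so I'll go back to the knob to tighten it.

```bash
python3 -c "
from h import *
to(.6963,-.0574,.29)"
```

```text
pos [ 0.5923 -0.374   0.3077] yaw 2.1072 shift [0.219  0.2512 0.0181] F [-0.6  0.5  0.5] open 0.527 t 49.1
```

>>> drive_tool([
  [[0, 0, 0], [0.036, 0.042, 0], 0.04],
  [[0, 0, 0], [0.036, 0.042, 0], 0.04],
  [[0, 0, 0], [0.036, 0.042, 0], 0.04],
  [[0, 0, 0], [0.036, 0.042, 0], 0.04],
  [[0, 0, 0], [0.036, 0.042, 0], 0.04],
])

```text
time: 49.72
eef_pos: [0.6807, -0.1095, 0.3096]
tcp_rot: [0.494, 0.87, 0.0, 0.0]
contact_force: [0.6, 0.3, -0.2]
opening: 0.467
finger_force: 0.0
```

>>> drive_tool([
  [[0, 0, 0], [0.036, 0.041, 0], 0.04],
  [[0, 0, 0], [0, 0, 0.03], 0.04],
  [[0, 0, 0], [0, 0, 0], 0.04],
  [[0, 0, 0], [0, 0, 0], 0.04],
])

```text
time: 50.22
eef_pos: [0.6976, -0.0609, 0.2797]
tcp_rot: [0.495, 0.869, 0.0, 0.0]
contact_force: [0.3, -0.2, -0.7]
opening: 0.47
finger_force: 0.0
```

```bash
python3 -c "
from h import *
to(.6963,-.0574,.221)"
```

```text
pos [ 0.6976 -0.0609  0.2797] yaw 2.107 shift [0.0037 0.0006 0.0587] F [ 0.3 -0.2 -0.7] open 0.47 t 50.23
```

>>> drive_tool([
  [[0, 0, 0], [0.0037, 0.0006, 0.03], 0.04],
  [[0, 0, 0], [0, 0, 0.02], 0.04],
  [[0, 0, 0], [0, 0, 0.008], 0.04],
  [[0, 0, 0], [0, 0, 0], 0.04],
])

```text
time: 50.72
eef_pos: [0.6964, -0.058, 0.2203]
tcp_rot: [0.495, 0.869, -0.0, -0.0]
contact_force: [0.1, 0.9, 0.9]
opening: 0.47
finger_force: 0.0
```

>>> drive_tool([
  [[0, 0, 0], [0, 0, 0], 0.004],
  [[0, 0, 0], [0, 0, 0], 0.004],
  [[0, 0, 0], [0, 0, 0], 0.004],
  [[0, 0, 0], [0, 0, 0], 0.004],
], grip_force=60)

```text
time: 51.22
eef_pos: [0.6964, -0.0584, 0.2223]
tcp_rot: [0.496, 0.869, -0.0, 0.0]
contact_force: [-5.3, -1.6, 5.0]
opening: 0.148
finger_force: 58.5
```

```bash
cat >> h.py <<'E'
def kn():
    to(.6963,-.0574,.221);s=ctrl.get_state();print('torque',np.round(s['wrist_torque'],2),'ff',round(float(s['finger_force']),1))
E
python3 -c "
from h import *
kn()"
```

```text
pos [ 0.6964 -0.0584  0.2223] yaw 2.1045 shift [0.0009 0.0004 0.0013] F [-5.3 -1.6  5. ] open 0.148 t 51.23
torque [-0.4   0.81 -0.89] ff 58.5
```

>>> drive_tool([
  [[0, 0, 0.15], [0, 0, 0], 0.004],
  [[0, 0, 0.15], [0, 0, 0], 0.004],
  [[0, 0, 0.15], [0, 0, 0], 0.004],
  [[0, 0, 0.15], [0, 0, 0], 0.004],
  [[0, 0, 0], [0, 0, 0], 0.004],
])

```text
time: 51.85
eef_pos: [0.6961, -0.0588, 0.2223]
tcp_rot: [0.729, 0.685, -0.001, 0.001]
contact_force: [-6.7, -3.1, 4.7]
opening: 0.138
finger_force: 58.8
```

>>> drive_tool([
  [[0, 0, 0.15], [0, 0, 0], 0.004],
  [[0, 0, 0.15], [0, 0, 0], 0.004],
  [[0, 0, 0.15], [0, 0, 0], 0.004],
  [[0, 0, 0.15], [0, 0, 0], 0.004],
  [[0, 0, 0], [0, 0, 0], 0.004],
])

```text
time: 52.48
eef_pos: [0.6959, -0.0584, 0.2223]
tcp_rot: [0.899, 0.439, -0.001, 0.001]
contact_force: [-6.1, -1.9, 5.5]
opening: 0.141
finger_force: 58.8
```

```bash
python3 -c "
from h import *
kn()"
```

```text
pos [ 0.6959 -0.0584  0.2223] yaw 0.9085 shift [ 0.0011 -0.0003  0.0013] F [-6.1 -1.9  5.5] open 0.141 t 52.48
torque [-0.44  1.16 -0.08] ff 58.8
```

>>> drive_tool([
  [[0, 0, 0.08], [0, 0, 0], 0.004],
  [[0, 0, 0.08], [0, 0, 0], 0.004],
  [[0, 0, 0], [0, 0, 0], 0.004],
])

```text
time: 52.85
eef_pos: [0.6958, -0.0582, 0.2223]
tcp_rot: [0.931, 0.366, -0.001, 0.001]
contact_force: [-5.8, -0.7, 5.8]
opening: 0.138
finger_force: 58.9
```

```bash
python3 -c "
from h import *
kn()"
```

```text
pos [ 0.6958 -0.0582  0.2223] yaw 0.7488 shift [ 0.0009 -0.0003  0.0013] F [-5.8 -0.7  5.8] open 0.138 t 52.85
torque [-0.37  1.15 -0.11] ff 58.9
```

>>> drive_tool([
  [[0, 0, 0.06], [0, 0, 0], 0.004],
  [[0, 0, 0.06], [0, 0, 0], 0.004],
  [[0, 0, 0], [0, 0, 0], 0.004],
])

```text
time: 53.22
eef_pos: [0.6959, -0.0583, 0.2223]
tcp_rot: [0.951, 0.31, -0.001, 0.001]
contact_force: [-6.5, -2.2, 6.3]
opening: 0.142
finger_force: 58.8
```

```bash
python3 -c "
from h import *
kn()"
```

```text
pos [ 0.6959 -0.0583  0.2223] yaw 0.6295 shift [ 0.0008 -0.0005  0.0013] F [-6.5 -2.2  6.3] open 0.142 t 53.23
torque [-0.37  1.14  0.1 ] ff 58.8
```

>>> drive_tool([
  [[0, 0, 0.06], [0, 0, 0], 0.004],
  [[0, 0, 0.06], [0, 0, 0], 0.004],
  [[0, 0, 0], [0, 0, 0], 0.004],
])

```text
time: 53.6
eef_pos: [0.6959, -0.0579, 0.2223]
tcp_rot: [0.968, 0.253, -0.001, 0.001]
contact_force: [-6.2, -1.8, 6.1]
opening: 0.144
finger_force: 58.9
```

```bash
python3 -c "
from h import *
kn()"
```

```text
pos [ 0.6959 -0.0579  0.2223] yaw 0.5112 shift [ 0.0006 -0.0002  0.0013] F [-6.2 -1.8  6.1] open 0.144 t 53.6
torque [-0.33  1.1   0.38] ff 58.9
```

>>> drive_tool([
  [[0, 0, 0.06], [0, 0, 0], 0.004],
  [[0, 0, 0], [0, 0, 0], 0.004],
])

```text
time: 53.85
eef_pos: [0.6959, -0.0579, 0.2224]
tcp_rot: [0.974, 0.227, -0.001, 0.001]
contact_force: [-6.4, -2.6, 5.7]
opening: 0.14
finger_force: 75.0
```

```bash
python3 -c "
from h import *
kn()"
```

```text
pos [ 0.6959 -0.0579  0.2224] yaw 0.4577 shift [ 0.0006 -0.0003  0.0014] F [-6.4 -2.6  5.7] open 0.14 t 53.85
torque [-0.23  1.05  1.75] ff 75.0
```

>>> drive_tool([
  [[0, 0, 0.06], [0, 0, 0], 0.004],
  [[0, 0, 0], [0, 0, 0], 0.004],
])

```text
time: 54.1
eef_pos: [0.696, -0.058, 0.2225]
tcp_rot: [0.98, 0.2, -0.001, 0.002]
contact_force: [-6.1, -1.9, 6.4]
opening: 0.14
finger_force: 104.3
```

```bash
python3 -c "
from h import *
kn()"
```

```text
pos [ 0.696  -0.058   0.2225] yaw 0.4029 shift [ 0.0005 -0.0004  0.0015] F [-6.1 -1.9  6.4] open 0.14 t 54.1
torque [-0.24  1.03  2.8 ] ff 104.3
```

The torque jumped to 2.8 N m, so the knob is at its stop. I'll open, lift clear, and check.

>>> drive_tool([
  [[0, 0, 0], [0, 0, 0], 0.03],
  [[0, 0, 0], [0, 0, 0], 0.04],
  [[0, 0, 0], [0, 0, 0], 0.04],
  [[0, 0, 0], [0, 0, -0.03], 0.04],
  [[0, 0, 0], [0, 0, -0.05], 0.04],
])

```text
time: 54.72
eef_pos: [0.6955, -0.0575, 0.2979]
tcp_rot: [0.981, 0.192, -0.003, -0.001]
contact_force: [0.6, -0.4, 0.0]
opening: 0.47
finger_force: 0.0
```

```bash
python3 -c "
from h import *
kn();to(.60,-.40,.32)"
```

```text
pos [ 0.6955 -0.0575  0.2979] yaw 0.3863 shift [0.0012 0.0005 0.0769] F [ 0.6 -0.4  0. ] open 0.47 t 54.73
torque [-0.   -0.   -0.03] ff 0.0
pos [ 0.6955 -0.0575  0.2979] yaw 0.3863 shift [-0.2176  0.2812 -0.0221] F [ 0.6 -0.4  0. ] open 0.47 t 54.73
```

>>> drive_tool([
  [[0, 0, 0], [-0.035, 0.046, -0.01], 0.04],
  [[0, 0, 0], [-0.035, 0.046, 0], 0.04],
  [[0, 0, 0], [-0.035, 0.046, 0], 0.04],
  [[0, 0, 0], [-0.035, 0.046, 0], 0.04],
  [[0, 0, 0], [-0.035, 0.046, 0], 0.04],
])

```text
time: 55.35
eef_pos: [0.6207, -0.3384, 0.3105]
tcp_rot: [0.981, 0.192, 0.0, -0.0]
contact_force: [0.1, -1.1, 0.6]
opening: 0.468
finger_force: 0.0
```

Run:
```python
from h import *
ins();a=cam('top','t13');b=cam('side','s13')
o=cv2.imread('pics/t12.png').max(2);g=a['image'].max(2);h0=cv2.imread('pics/t10.png').max(2)
# boom/dial region unchanged by tightening? knob patch equal to the clamped start?
d=np.abs(g.astype(int)-o);print('boom/dial diff',d[158:195,262:315].max(),np.argwhere(d[158:195,262:315]>40)[:6].tolist())
d=np.abs(g.astype(int)-h0);print('knob patch vs start',d[130:148,258:274].max(),np.argwhere(d[130:148,258:274]>40).tolist()[:8])
# pointer line
for x in range(264,271):
    for y in range(162,169):
        if g[y,x]<110:
            w=onz(a,(x,y),.162)[:2]-COL;print(x,y,g[y,x],np.hypot(*w).round(3),np.degrees(np.arctan2(w[1],w[0])).round(1))
# weights + screens seen from the side, before/after
s=cv2.imread('pics/s12.png')[:,:,::-1];d=np.abs(b['image'].astype(int)-s).max(2);print('box diff',d[188:225,235:290].max())
# bystanders vs first pictures
t0=cv2.imread('pics/top0.png').max(2);d=np.abs(g.astype(int)-t0);
for n,(u,v) in dict(stopper=(179,245),tin=(119,238),tape=(216,238),vial=(242,237),amber=(387,235),bottle=(148,174)).items(): print(n,d[v-8:v+9,u-8:u+9].max())
```

```text
stand xy [ 0.1224 -0.1352] z 0.3105 F [ 0.3 -1.1] 0.6 op 0.468 t 55.35
boom/dial diff 146 [[10, 18], [12, 20], [21, 28], [23, 37], [28, 21], [30, 23]]
knob patch vs start 45 [[6, 6], [8, 7]]
264 163 91 0.044 108.8
264 164 103 0.045 113.0
264 165 95 0.046 116.9
264 166 94 0.048 120.6
264 167 96 0.05 124.0
264 168 96 0.052 127.2
265 163 107 0.041 110.3
265 166 98 0.045 122.7
265 167 95 0.047 126.3
265 168 96 0.049 129.5
266 167 104 0.044 128.8
266 168 95 0.047 132.1
267 166 94 0.04 127.8
267 168 108 0.044 134.9
268 165 92 0.035 126.6
270 162 55 0.024 115.8
270 163 67 0.026 122.8
270 164 100 0.028 128.9
box diff 128
stopper 16
tin 16
tape 17
vial 16
amber 16
bottle 73
```

Run:
```python
from h import *
a=cam('top');b=cam('side')
def cross(g):
    for r in (.06,.08,.10,.12):
        row=[]
        for t in range(208,231):
            d=np.radians(t);p=proj(a,[[*(COL+r*np.array([np.cos(d),np.sin(d)])),.185]]).astype(np.float32)
            row.append(int(cv2.remap(g,p[:,:1].copy(),p[:,1:].copy(),cv2.INTER_LINEAR)[0,0]))
        print(r,row)
g=a['image'].max(2);cross(g)
o=cv2.imread('pics/t12.png').max(2);d=np.abs(g.astype(int)-o);ys,xs=np.where(d[150:230,255:330]>40);print('top changed px',len(ys),xs.min()+255,xs.max()+255,ys.min()+150,ys.max()+150)
# boom's camera/pin side view: box blob tests
s=cv2.imread('pics/s12.png')[:,:,::-1]
for n,im in(('before',s),('now',b['image'])):
    p=im[200:216,254:276].astype(int).max(2)
    print(n);[print(' '.join(f'{v:3d}' for v in r)) for r in p]
d=np.abs(b['image'].astype(int)-s).max(2);ys,xs=np.where(d[150:235,200:310]>50);print(len(ys),sorted(set(zip((xs+200).tolist(),(ys+150).tolist())))[:60])
t0=cv2.imread('pics/top0.png').max(2);d=np.abs(g.astype(int)-t0)[160:190,135:165];print(np.argwhere(d>40).tolist()[:10])
```

```text
0.06 [107, 96, 87, 90, 98, 109, 119, 121, 122, 123, 123, 122, 122, 121, 120, 119, 117, 118, 121, 125, 128, 134, 144]
0.08 [144, 129, 115, 101, 91, 90, 104, 117, 122, 123, 122, 121, 121, 120, 119, 119, 121, 124, 126, 128, 129, 129, 128]
0.1 [88, 75, 64, 63, 64, 74, 92, 110, 122, 123, 120, 119, 117, 116, 116, 121, 124, 125, 125, 125, 126, 127, 126]
0.12 [205, 205, 206, 206, 186, 143, 104, 102, 118, 123, 121, 118, 110, 94, 79, 75, 80, 113, 161, 174, 151, 131, 125]
top changed px 568 258 329 150 229
before
146 157 138 125 125 124 119 117 121 125 117 111 114 119 120 120 119 120 115 116 117 116
182 198 187 180 177 175 157 125 109 106 102 104 120 134 135 125 119 115 113 113 112 122
218 227 225 223 222 215 189 141 104  97  96 107 130 152 150 128 111 104 101 100 107 131
229 229 229 229 229 225 192 142 114 112 113 112 127 147 145 121 104  97  93  98 119 149
228 228 228 228 228 222 184 131 110 114 113 107 111 122 122 110 103 102 104 120 147 166
227 227 228 227 227 220 180 119  89  92  92  91 105 128 133 125 111 106 122 150 170 163
228 227 227 227 227 220 184 125  86  80  80  85 116 159 178 169 
[... 2313 characters left out ...]
1), (205, 172), (205, 173), (205, 174), (205, 175), (205, 176), (205, 177), (205, 178), (206, 171), (206, 172), (206, 173), (206, 174), (206, 175), (206, 176), (206, 177), (206, 178), (207, 172), (207, 173), (207, 174), (207, 175), (207, 176), (207, 177), (207, 178), (208, 173), (208, 174), (208, 175), (208, 176), (208, 177), (208, 178), (209, 177), (209, 178), (211, 173), (212, 171), (212, 172), (212, 173), (212, 174), (212, 175), (212, 176), (212, 177), (213, 171), (213, 172), (213, 173), (213, 174), (213, 175), (213, 176), (213, 177), (213, 178), (214, 171), (214, 172), (214, 173), (214, 174), (214, 175), (214, 176), (214, 177)]
[[17, 19], [20, 11], [20, 17], [21, 13], [21, 14], [21, 15]]
```

Run:
```python
from h import *
now=cam('top','t14')['image'][:,:,::-1];nb=cam('side','s14')['image'][:,:,::-1]
for n,im in [(k,cv2.imread(f'pics/{k}.png')) for k in('top0','t6','t10')]+[('now',now)]:
    p=im[165:192,138:160].astype(float);m=np.abs(p-np.median(p.reshape(-1,3),0)).sum(2)>60;ys,xs=np.where(m);print(n,m.sum(),xs.mean().round(2)+138,ys.mean().round(2)+165)
for n,im in [(k,cv2.imread(f'pics/{k}.png')) for k in('side0','s6','s10')]+[('now',nb)]:
    p=im[268:305,180:199].astype(int).max(2);print(n,(p<190).sum(),[round(float(v.mean()),2) for v in np.where(p<190)])
# yellowish pixels of the brass weight in the box from the side
for k,im in(('s10',cv2.imread('pics/s10.png')),('now',nb)):
    q=im[195:216,245:275].astype(int);m=(q[:,:,2]-q[:,:,0])>45;ys,xs=np.where(m);print(k,m.sum(),xs.mean()+245 if m.any() else None,ys.mean()+195 if m.any() else None)
print(ctrl.get_state()['time'])
```

```text
top0 140 147.13 173.17
t6 137 147.01 172.99
t10 138 147.02 172.96
now 140 146.93 172.91
side0 207 [18.1, 8.85]
s6 208 [18.06, 8.92]
s10 208 [18.03, 8.93]
now 209 [18.09, 8.92]
s10 7 258.0 208.71428571428572
now 6 258.0 208.5
55.65
```

The bottle and both weights are where they should be. The boom is aligned, the knob is home, and the arm is clear, so I'm handing in.

```bash
python3 -c "
from plant import ctrl
print(ctrl.sign_off())"
```

```text
the job is handed in; nothing more can be done
None
```

The job is handed in at about 56 s: all four screens are up, both weights found on the bench (a 50 g and a 100 g) stand in the box, the boom pointer is on the long line to within about 1°, and the clamp knob is fully home.

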